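# Pack a second hub flange into the sloping rack and re-latch its squeeze-release fence

## Task

Make room in the sloping packing rack: squeeze the red trigger against the fixed grip plate, slide the yellow fence out to its last, widest notch and let go so that it latches. Then take the hat-shaped flange lying crown-down on the bench and set it, still crown-down, flat on the sloping bed close beside the crown-up flange so that its raised brim overlaps the other's low brim. Finally squeeze again, slide the fence in to the tightest notch that still fits the pair (notch 3), and let it latch; leave the loose things around the rack where they are.

Things in the scene. Friction and masses are not known exactly. Their poses are not given: they have to be found in the camera images.
- bed: Sloping dark steel bed of the blue rack (placed and turned anew each time). x runs up the slope away from the robot, y along the row to the end wall, z is the bed's normal, tilted 30 degrees from vertical towards the robot; top face z = 0. Blue lip (inner face x = 0, 44 mm high) at the low edge. Steel notched bar 24 mm high at x = 135 to 161 mm; bare bed before it. Bed ends x = 240, y = -156 mm.
- bay_end (a point): Foot of the end wall's inner face, at bed (46, 160, 0) mm, same axes as the bed; wall 48 mm high, x = 0 to 128 mm. The bay lies on its -y side, up to the fence's face.
- fence (a joint): Slide of the yellow fence along bed -y, m. Notches 0 to 5 at 0, .025, .050, .075, .100, .125 (limits -.002, .127); starts in 0. The bay from end wall to fence face is 94 mm plus this: 169 mm at notch 3, 219 mm at notch 5. Panel 8 mm thick, 45 mm high. Friction 1 N; 2 to 3 mm play in a notch, otherwise locked unless squeezed. Teeth are round: let go within 8 mm of a notch, it pulls itself in.
- trigger (a joint): Travel of the red trigger plate up the slope (bed +x), m: 0 = released, pawl fully in a notch; 0.013 = fully squeezed, at its stop; above 0.0115 the pawl clears the teeth. Spring 6 N at rest, 11 N fully squeezed. It must stay squeezed while the fence slides.
- grip (a point): Middle of the squeeze handle on the fence (45 mm behind its face), bed axes. Two plates face each other along bed x, 30 mm wide (y), 8 thick, tops 20 mm above this point along bed z, free to 40 mm below. Outer faces: steel fixed plate, uphill, at x = +18.5 mm; red trigger plate, downhill, at -31.5 mm free, -18.5 squeezed (50 mm over both, 37 squeezed). Squeeze along bed x, tool along the bed's normal.
- flange_up_mid (a point): Centre (half-way up its 40 mm) of the aluminium hat-shaped flange already in the rack, crown-up on the bed, resting on the lip near the end wall: brim 90 mm across, 10 mm thick at the bottom, crown 58 mm across above it. z: its axis, out of the bed. Loose, about 0.35 kg; a nudge along the row is fine (under 40 mm).
- flange_down_mid (a point): Centre (half-way up its 40 mm) of the same kind of flange, loose, 0.35 kg, crown-down on the bench: crown 58 mm across below, brim 90 mm across, 10 mm thick, from 10 to 20 mm above this point; open cup in its top, 50 mm across, 35 deep. Grip across the brim, one finger in the cup: 20 mm wide there, mid 35 mm from the axis. z: its axis, up. In the rack the two axes come as close as 74 mm.
- jar: Glass jar with a red lid, 66 mm across, 85 mm high, origin under its middle; bystander that stands on the bench near the flange (the two may change places).
- meter: Yellow hand meter lying flat, 150 x 75 x 40 mm, origin under its middle; bystander.
- driver: Screwdriver with orange handle lying on the bench, about 200 mm long; bystander.
- spanner: Steel spanner lying on the bench, about 180 mm long; bystander.
- bearing: Steel bearing ring lying flat, 64 mm across, 18 mm high, origin under its middle; bystander.
- pulley: Spoked aluminium drum pulley lying flat, 210 mm across, 26 mm high, origin under its middle; bystander.
There are look-alikes about, which are no part of the job. Leave any black or blue look-alike of the part that bears flange_up_mid alone.

How it is judged:
By the outcome, as a careful person would: the job done as asked, in the order asked, and still so for the second after the job is handed in, with the robot touching nothing.
It also fails if it takes over 58 s, if anything falls off the work surface, if the arm or the gripper's body presses on something with over 40 N, if the wrist force passes 120 N, or if a joint passes its speed limit or range.

## Robot

A 6-joint arm with a two-finger parallel gripper is mounted at the origin on the work surface. World frame = base frame: x ahead of the robot, y to its left, z up, the work surface at z = 0. Lengths are in m, angles in rad, forces in N, time in s.
With the tool pointing down it reaches from about 0.35 to 0.975 m from the base axis. Payload 4.9 kg.
Tool frame: the origin (TCP) lies at the very end of the fingers, on their centre line; the grasp point (between the pads) lies 19 mm behind it (manip.hold_point_z is the distance from the TCP to the grasp point, in m); z points along the fingers, y is the direction in which the jaws open and shut (so a half turn about z gives the same grasp; the last joint's range is limited). The gripper opens to 85 mm and grips with 20 to 120 N. Pads are 22 mm wide; open, the fingers measure 114 mm over their backs; the gripper's body (76 mm by 85 mm) begins 54 mm behind the grasp point. The pads swing forward as they close: fully open they stand 13 mm farther back than shut.
Start: joints at [1.067, 0.053, 1.613, -0, 1.476, -0.119], TCP at [0.235, 0.579, 0.201] pointing down, gripper open.
Joint ranges: [-3.01, 3.01], [-1.01, 2.22], [0.06, 2.58], [-1.02, 4.17], [0.09, 2.62], [-3.14, 3.14]. Speed limits (rad/s): [2.57, 2.57, 3.14, 3.14, 3.14, 3.14].

## Interface

Orientations are given as a unit quaternion [w, x, y, z].
In Python, from plant import monitor, grab_frame, camera_params, ticket, manip gives the robot as it stands.
- The arm moves only by the tool play_rows, never from a script. Its argument "commands" is a list of rows, each an object of numbers: "dx", "dy", "dz": the shift along the tool's x, y, z in cm; "rx", "ry", "rz": the turn, a rotation vector about the tool's x, y, z in rad; "claw": the closure, from 0 (fully open) to 1 (shut). In form: [{"dx": .., "dy": .., "dz": .., "rx": .., "ry": .., "rz": .., "claw": ..}, ...]. A call has 1 to 5 rows; each row is the pose to reach, as a shift and turn from the pose measured when the call began, along the tool's axes at that moment; what a row does not reach only later rows make up. A row lasts 1/10 s, in which the tool goes at most 50 mm and 8.59 degrees, less where a joint would pass 70% of its speed; a pose out of reach is approached as far as the arm can. A call with a gripper value outside its range is refused whole. The fingers move at their own pace and stop on an object; the grip force is fixed at half the most. Time passes only in rows, so rows that repeat a pose let the fingers close. It gives the time, the measured TCP pose, the force and the opening at its end, in the units of the state.
- monitor.state(): the state, without advancing time (a new reading comes with each control period).
- grab_frame(name): name is "side" or "top"; returns the picture (400x640x3 uint8, blue, green, red); there is no depth.
- camera_params(name): a dict with "fx", "fy", "cx", "cy" (pixels), "k1" (the pictures are not rectified: a ray, as slopes to the right and down, at radius r is drawn at 1 + k1 r^2 times it, then the intrinsics apply), "rvec" (rotation vector, rad) and "tvec" (3), from world to camera coordinates, as OpenCV has them. Camera axes: x right, y down, z forward; pixel columns grow to the right and rows downward; lengths in m; the calibration is good to about 2 mm. A picture is of the moment at which its call begins. camera_params takes no time and is no camera call.
- ticket.job_done(): hands the job in, once; it reports no verdict.
The state is a dict: "time": time; "joint_pos": joint angles; "joint_vel": joint speeds; "joint_efforts": joint torques, N m; "tool_pos": TCP position; "tool_rot": TCP orientation; "contact_force": force on the tool from outside, world axes, zero at the start; "ft_torque": the same for the moment, N m; "gripper_width": opening from 0.0 (shut) to 1.0 (fully open).
Only numpy, scipy, OpenCV 4.12 (cv2) and the standard library are available. Lean on these libraries where they do the work, as an engineer would, in place of code of your own. Each camera call takes 0.05 s, during which the arm holds its last target.

## Working session

There is one attempt and no reset: what is moved stays moved. The work goes in short steps, Python scripts to look and compute and a tool call to move; the robot and the scene stay as the last step left them, time stands still between calls to the robot, and variables do not carry over. Pictures are saved under pics/ and viewed, and the job is handed in when it is done.

Besides the shell and the picture viewer there is one more tool, called after "Emit:" in YAML: its name, and indented under it one key for each argument. play_rows: Moves the arm, as the interface text tells. Its arguments: {"type":"object","properties":{"commands":{"type":"array"}},"required":["commands"]}

```bash
ls; mkdir -p pics; python3 - <<'E'
from plant import monitor, grab_frame, camera_params, manip
import cv2
print(monitor.state()); print(manip.hold_point_z)
for n in("side","top"):
    cv2.imwrite(f"pics/{n}0.png",grab_frame(n)); print(camera_params(n))
E
```

```text
pics
{'time': 0.0, 'joint_pos': array([ 1.06705374e+00,  5.33474167e-02,  1.61431150e+00,  2.25218394e-05,
        1.47594553e+00, -1.19041701e-01]), 'joint_vel': array([-0.0012777 ,  0.00107952,  0.00022482, -0.00178121, -0.00138067,
       -0.0002343 ]), 'joint_efforts': array([ 1.16829406e-04, -3.93687022e+01, -3.70172346e+01, -1.48331828e-04,
        7.25083562e-03,  2.38424337e-05]), 'tool_pos': array([0.23424048, 0.5787171 , 0.19995845]), 'tool_rot': array([-3.18860741e-04,  1.91167479e-01,  9.81556918e-01, -9.54086152e-04]), 'contact_force': array([ 0.01009112, -0.43070866,  0.12408485]), 'ft_torque': array([0.00028675, 0.02462048, 0.0028496 ]), 'gripper_width': 1.0018358140200503}
0.0187
{'fx': 388.2043811878833, 'fy': 388.2043811878833, 'cx': 313.5308762348215, 'cy': 199.40085138948362, 'k1': -0.0906706849025298, 'rvec': array([ 2.1821944 , -0.13234472,  0.07747794]), 'tvec': array([-0.51315564,  0.1354031 ,  1.28399364])}
{'fx': 459.2447537889559, 'fy': 459.2447537889559, 'cx': 324.9160936550234, 'cy': 203.78415503489032, 'k1': -0.02742111409416597, 'rvec': array([ 2.22090063, -2.17798871,  0.08565794]), 'tvec': array([-0.00545182,  0.52637195,  1.3498478 ])}
```

View pics/side0.png

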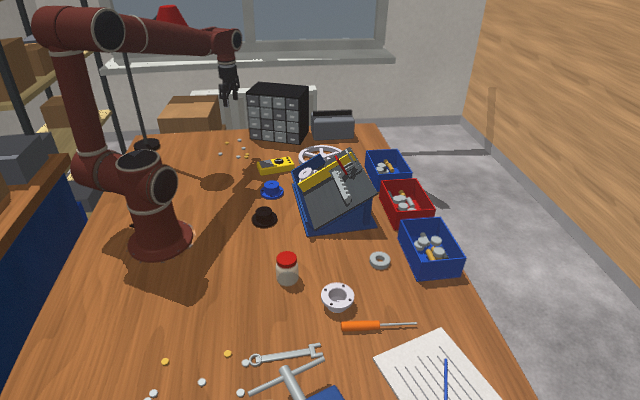

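View pics/top0.png

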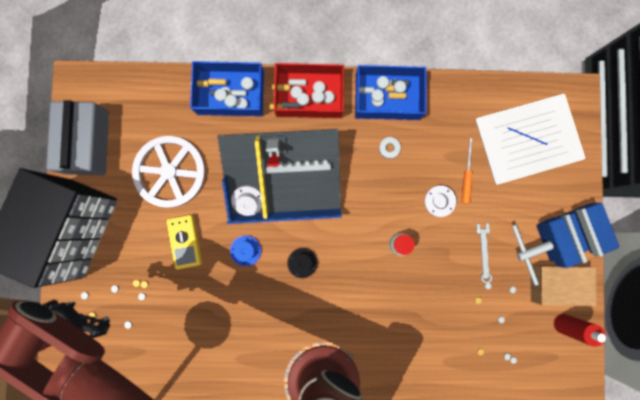

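The side view shows the rack at about (333,190), the white flange at (338,297) and the jar at (288,268). The top view shows the rack at (280,175), the flange in the bay at (247,200), the bench flange at (440,201) and the jar at (402,243). I'll zoom in next.

```bash
cat > h.py <<'E'
import numpy as np, cv2
from plant import monitor, grab_frame, camera_params, manip
from scipy.spatial.transform import Rotation as R
def cam(n):
    p=camera_params(n); Rm=cv2.Rodrigues(np.array(p['rvec']))[0]; t=np.array(p['tvec'])
    K=np.array([[p['fx'],0,p['cx']],[0,p['fy'],p['cy']],[0,0,1]]); return K,np.array([p['k1'],0,0,0,0]),Rm,t
def ray(n,u,v):
    K,d,Rm,t=cam(n)
    q=cv2.undistortPoints(np.array([[[u,v]]],float),K,d)[0,0]
    return -Rm.T@t, Rm.T@np.array([q[0],q[1],1.])
def onplane(n,u,v,p0,nrm=(0,0,1)):
    c,d=ray(n,u,v); nrm=np.array(nrm,float); p0=np.array(p0,float)
    return c+d*((p0-c)@nrm/(d@nrm))
def tri(a,b):
    (c1,d1),(c2,d2)=ray("top",*a),ray("side",*b)
    s=np.linalg.lstsq(np.c_[d1,-d2],c2-c1,rcond=None)[0]
    p,q=c1+s[0]*d1,c2+s[1]*d2
    return (p+q)/2,np.linalg.norm(p-q)
def proj(n,P):
    K,d,Rm,t=cam(n); return cv2.projectPoints(np.atleast_2d(np.array(P,float)),cv2.Rodrigues(Rm)[0],t,K,d)[0][:,0]
def crop(img,x0,y0,x1,y1,s,f):
    cv2.imwrite(f,cv2.resize(img[y0:y1,x0:x1],None,fx=s,fy=s,interpolation=cv2.INTER_CUBIC))
E
python3 - <<'E'
from h import *
t=cv2.imread("pics/top0.png"); s=cv2.imread("pics/side0.png")
crop(t,210,120,350,230,5.5,"pics/t0r.png"); crop(s,280,135,390,245,5.4,"pics/s0r.png")
crop(s,260,240,400,320,5,"pics/s0f.png"); crop(t,370,120,480,270,4,"pics/t0f.png")
E
```

```text
(no output)
```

View pics/t0r.png

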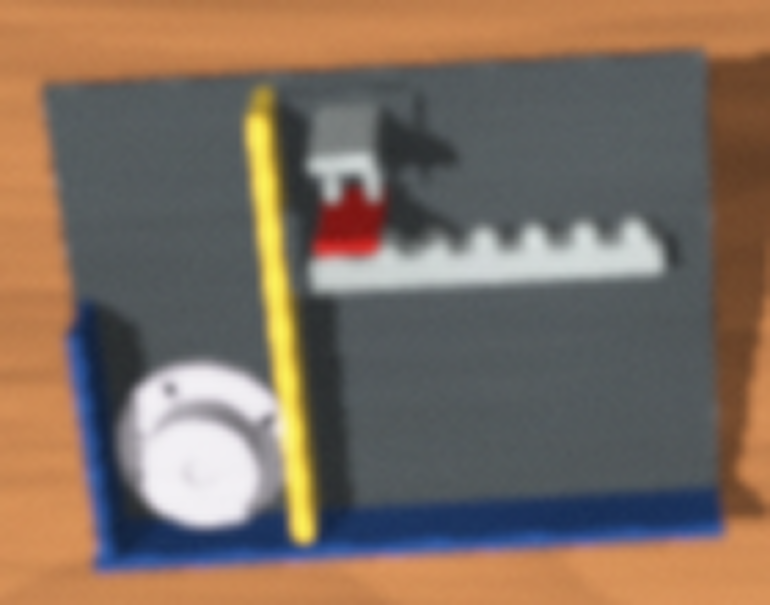

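View pics/s0r.png

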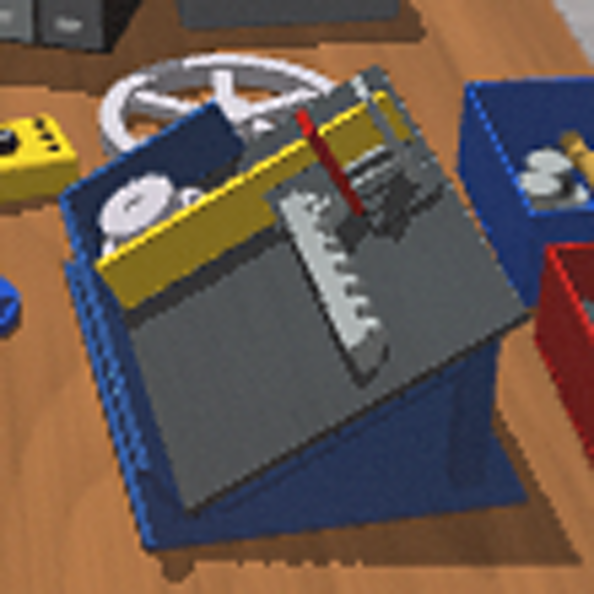

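View pics/s0f.png

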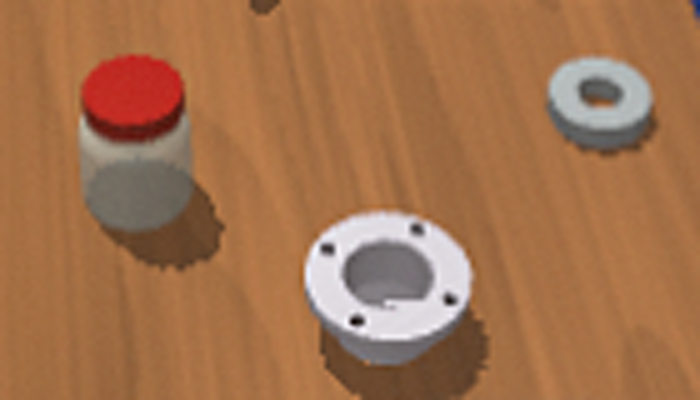

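View pics/t0f.png

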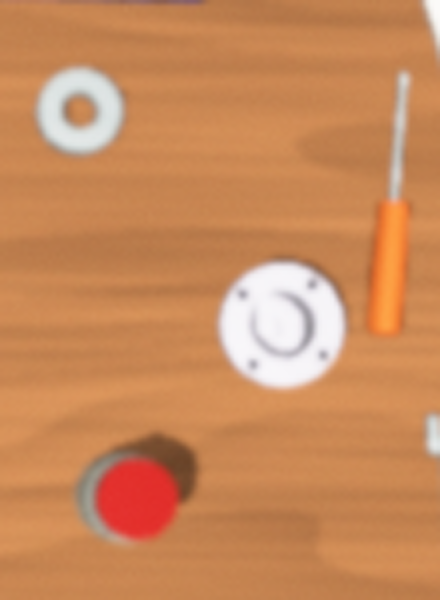

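```bash
python3 - <<'E'
from h import *
T=lambda x,y:(210+x/5.5-.4,120+y/5.5-.4); S=lambda x,y:(280+x/5.4-.4,135+y/5.4-.4)
pts={'A':(T(705,52),S(530,312)),'B':(T(45,88),S(377,68)),
'fence top downhill end':(T(305,543),S(100,262)),'fence top uphill':(T(262,92),S(383,92)),
'wall top uphill':(T(85,300),S(217,103)),'corner top wall/lip outer':(T(100,570),S(62,200)),
'lip end top -y outer':(T(722,535),S(150,548)),'flange crown c':(T(203,470),S(137,205))}
for k,(a,b) in pts.items(): print(k,*[np.round(q,4) for q in tri(a,b)])
for n in("top","side"): print(ray(n,320,200)[0])
E
```

```text
A [ 0.7221 -0.0239  0.1515] 0.0011
B [0.6961 0.3001 0.1489] 0.0018
fence top downhill end [0.4796 0.1742 0.078 ] 0.0031
fence top uphill [0.6814 0.1887 0.1905] 0.0145
wall top uphill [0.5847 0.2796 0.1388] 0.0184
corner top wall/lip outer [0.4627 0.2817 0.0642] 0.0008
lip end top -y outer [ 0.4898 -0.0439  0.0066] 0.0022
flange crown c [0.5131 0.226  0.0901] 0.0017
[0.44427023 0.02840583 1.37876877]
[ 0.38319196 -1.02666283  0.85406659]
```

```bash
cat >> h.py <<'E'
A=np.array([.7221,-.0239,.1502]);B=np.array([.6961,.3001,.1502])
yb=(B-A)/np.linalg.norm(B-A); up=np.array([0,0,1.]); xh=np.cross(yb,up)
xb=xh*np.cos(np.pi/6)+up*.5; zb=np.cross(xb,yb); RB=np.c_[xb,yb,zb]
O=(A-RB@[.240,-.156,0]+B-RB@[.240,.168,0])/2
def bed(x,y,z): return O+RB@(np.array([x,y,z])/1000)
def tobed(p): return RB.T@(np.asarray(p)-O)*1000
def overlay(img,n,segs,col=(0,255,0)):
    for a,b in segs:
        p=proj(n,[bed(*a),bed(*b)]); cv2.line(img,*[tuple(int(v) for v in np.round(q*16)) for q in p],col,1,cv2.LINE_AA,4)
E
python3 - <<'E'
from h import *
print(O,RB, np.degrees(np.arctan2(xh[1],xh[0])))
T=lambda x,y:(210+x/5.5-.4,120+y/5.5-.4); S=lambda x,y:(280+x/5.4-.4,135+y/5.4-.4)
print(tobed(tri(T(203,470),S(137,205))[0]),tobed(tri(T(305,543),S(100,262))[0]))
print('wall top uphill', tobed(onplane("side",*S(217,103),bed(0,160,48),zb)),tobed(onplane("top",*T(85,300),bed(0,160,48),zb)))
print('fence uphill top',tobed(onplane("top",*T(262,92),bed(0,0,45),zb)),tobed(onplane("side",*S(383,92),bed(0,0,45),zb)))
print('lip end top', tobed(onplane("top",*T(722,535),bed(0,0,44),zb)))
print('bar end top (135)', tobed(onplane("top",*T(312,290),bed(0,0,24),zb)), tobed(onplane("top",*T(664,272),bed(0,0,24),zb)))
segs=[((0,-156,44),(0,160,44)),((0,160,48),(128,160,48)),((0,66,45),(200,66,45)),((0,58,45),(200,58,45)),((135,40,24),(135,-120,24)),((161,40,24),(161,-120,24)),((240,-156,0),(240,168,0)),((0,-156,0),(240,-156,0)),((0,-156,0),(0,58,0))]
for n,c,s in(("top",(210,120,350,230),5.5),("side",(280,135,390,245),5.4)):
    im=cv2.imread(f"pics/{n}0.png"); im=cv2.resize(im,None,fx=1,fy=1)
    overlay(im,n,segs); crop(im,*c,s,f"pics/{n}ov.png")
E
```

```text
[0.50239985 0.11549366 0.0302    ] [[ 0.86325038 -0.07998978 -0.49839784]
 [ 0.06927318  0.99679568 -0.03999489]
 [ 0.5         0.          0.8660254 ]] 4.587978124072466
[ 46.79962845 109.28475822  42.12718287] [ 8.31899738 60.37918825 50.42432257]
wall top uphill [128.17191469 162.09881271  48.        ] [147.15779204 154.36490765  48.        ]
fence uphill top [246.66564567  57.05892418  45.        ] [233.12877888  66.4014416   45.        ]
lip end top [  -6.98465492 -154.48666398   44.        ]
bar end top (135) [135.52140809  45.90546882  24.        ] [ 134.11198436 -130.78976245   24.        ]
```

View pics/topov.png

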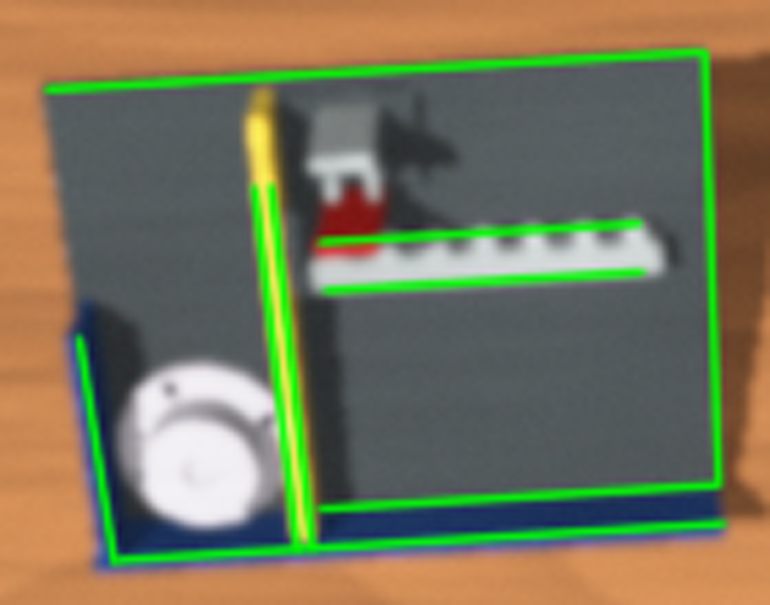

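View pics/sideov.png

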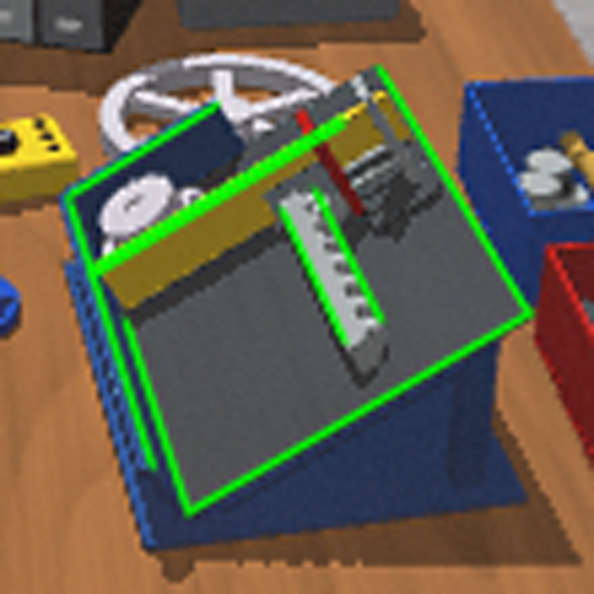

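The overlay fits the bed, bar, wall and fence to about 2 mm. The grip plates show in the top crop at (347,155–255) and in the side crop at (303,112)–(430,160). Next I'll measure them more closely.

```bash
python3 - <<'E'
from h import *
t=cv2.imread("pics/top0.png"); s=cv2.imread("pics/side0.png")
crop(t,255,130,295,170,15,"pics/t0g.png"); crop(s,325,140,370,185,13,"pics/s0g.png")
E
```

```text
(no output)
```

View pics/t0g.png

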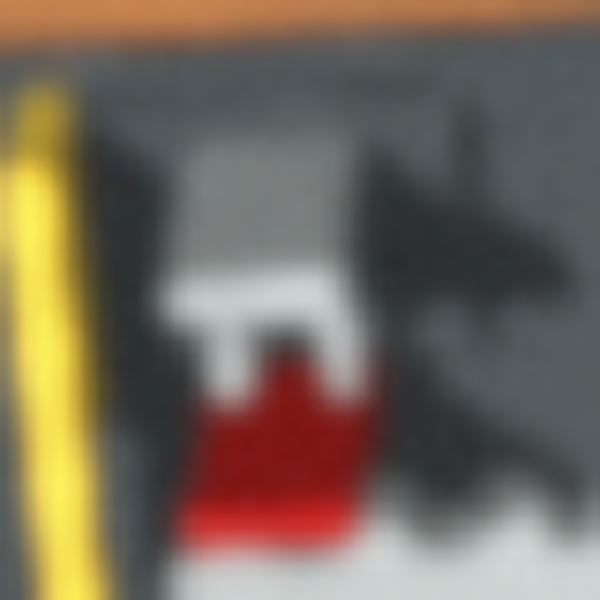

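View pics/s0g.png

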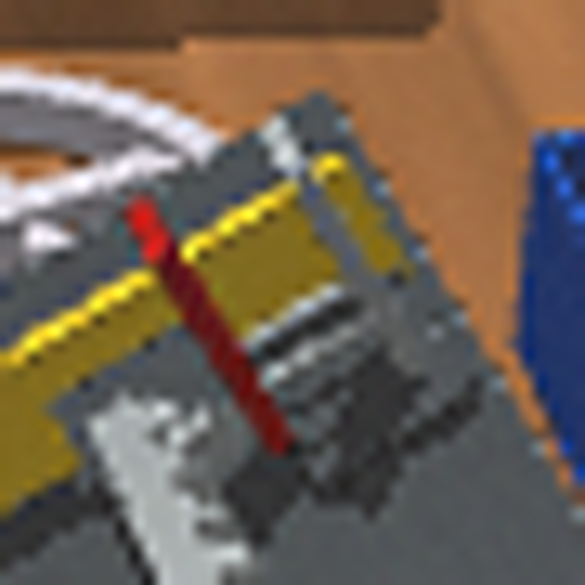

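```bash
python3 - <<'E'
from h import *
T=lambda x,y:(255+x/15-.5,130+y/15-.5); S=lambda x,y:(325+x/13-.5,140+y/13-.5)
for k,a,b in(('red top c',T(268,523),S(149,231)),('steel top c',T(252,298),S(289,150))):
    p,e=tri(a,b); print(k,p,tobed(p),e)
# plane check: with y=21
for z in(80,85,90,95,100,110):
    print(z,[np.round(tobed(onplane("top",*q,bed(0,0,z),zb))[:2],1) for q in(T(268,523),T(252,298),)],[np.round(tobed(onplane("side",*q,bed(0,0,z),zb))[:2],1) for q in(S(149,231),S(289,150))])
E
```

```text
red top c [0.61431667 0.14630429 0.19370734] [180.50025794  21.7596937   84.59013912] 0.0021026923001047915
steel top c [0.65073687 0.14779401 0.21524836] [222.81372498  20.33140023  85.03388002] 7.020592087440814e-05
80 [array([179.8,  21.9]), array([221.1,  20.8])] [array([179.2,  29.8]), array([222.7,  28.2])]
85 [array([181.8,  21.5]), array([222.8,  20.3])] [array([179.5,  21.9]), array([222.8,  20.4])]
90 [array([183.7,  21. ]), array([224.6,  19.9])] [array([179.9,  14.1]), array([222.8,  12.6])]
95 [array([185.7,  20.5]), array([226.4,  19.4])] [array([180.2,   6.3]), array([222.9,   4.7])]
100 [array([187.6,  20.1]), array([228.2,  18.9])] [array([180.6,  -1.6]), array([222.9,  -3.1])]
110 [array([191.5,  19.2]), array([231.7,  18. ])] [array([181.3, -17.3]), array([223. , -18.8])]
```

```bash
cat >> h.py <<'E'
def delta(p,Rt):
    s=monitor.state(); w,x,y,z=s['tool_rot']; Rc=R.from_quat([x,y,z,w])
    d=Rc.inv().apply(np.asarray(p)-s['tool_pos'])*100; r=(Rc.inv()*R.from_matrix(Rt)).as_rotvec()
    print('t %.2f d(cm)'%s['time'],np.round(d,2),'rot',np.round(r,3),'F',np.round(s['contact_force'],1),'w',round(s['gripper_width'],3)); return d,r
RS=np.c_[-yb,xb,-zb]; RS[:,0]=np.cross(RS[:,1],RS[:,2])  # squeeze/place orientation
def st():
    s=monitor.state(); w,x,y,z=s['tool_rot']; M=R.from_quat([x,y,z,w]).as_matrix()
    print('t %.2f'%s['time'],'tcp bed',np.round(tobed(s['tool_pos']),1),'world',np.round(s['tool_pos'],4),'F bed',np.round(RB.T@s['contact_force'],1),'w',round(s['gripper_width'],3),'q',np.round(s['joint_pos'],2)); return s
E
python3 - <<'E'
from h import *
print(RS,np.linalg.det(RS))
for n,box in(("top",(415,175,458,228)),("side",(310,275,365,312))):
    im=cv2.imread(f"pics/{n}0.png"); hsv=cv2.cvtColor(im,cv2.COLOR_BGR2HSV)
    m=((hsv[...,1]<60)&(hsv[...,2]>150)).astype(np.uint8); k=np.zeros_like(m); k[box[1]:box[3],box[0]:box[2]]=1; m*=k
    c=max(cv2.findContours(m,cv2.RETR_EXTERNAL,cv2.CHAIN_APPROX_NONE)[0],key=cv2.contourArea)
    h=cv2.convexHull(c)[:,0].astype(float)
    w=np.array([onplane(n,*q,(0,0,.040))[:2] for q in h])
    (cx,cy),r=cv2.minEnclosingCircle((w*1000).astype(np.float32))
    el=cv2.fitEllipse((w*1000).astype(np.float32)); print(n,cx,cy,r,el)
print(delta(bed(209,21,90),RS))
E
```

```text
[[-0.07998978  0.86325038  0.49839784]
 [ 0.99679568  0.06927318  0.03999489]
 [ 0.          0.5        -0.8660254 ]] 1.0000000000000002
top 540.8671264648438 -333.2497863769531 47.2676887512207 ((541.0390625, -333.2230529785156), (91.69835662841797, 94.12177276611328), 41.47068786621094)
side 539.2280883789062 -333.6015319824219 45.44884490966797 ((539.5577392578125, -333.721435546875), (89.45086669921875, 90.51250457763672), 173.23751831054688)
t 0.10 d(cm) [-53.45 -24.9   -1.22] rot [-0.47  -0.288  1.08 ] F [-0.1  0.2  0.2] w 1.001
(array([-53.4540632 , -24.90179251,  -1.22183038]), array([-0.4704512 , -0.28845063,  1.07977381]))
```

```bash
python3 - <<'E'
from h import *
delta(bed(209,21,170),RS)
E
```

```text
t 0.10 d(cm) [-49.88 -26.71  -8.15] rot [-0.47  -0.288  1.08 ] F [-0.1  0.2  0.2] w 1.001
```

Emit:
play_rows:
  commands:
    - {"dz": -5}
    - {"dx": -10, "dy": -5, "dz": -8, "rx": -0.06, "ry": -0.04, "rz": 0.13}
    - {"dx": -15, "dy": -8, "dz": -8.2, "rx": -0.12, "ry": -0.07, "rz": 0.27}
    - {"dx": -20, "dy": -10.7, "dz": -8.2, "rx": -0.18, "ry": -0.11, "rz": 0.41}
    - {"dx": -25, "dy": -13.3, "dz": -8.2, "rx": -0.24, "ry": -0.145, "rz": 0.54}

```text
invalid input
```

```bash
python3 - <<'E'
from h import *
st();delta(bed(209,21,170),RS)
E
```

```text
t 0.10 tcp bed [-114.4  483.2  262.2] world [0.2343 0.5787 0.2001] F bed [0.1 0.2 0.2] w 1.001 q [ 1.07  0.05  1.61  0.    1.48 -0.12]
t 0.10 d(cm) [-49.88 -26.71  -8.15] rot [-0.47  -0.288  1.08 ] F [-0.1  0.2  0.2] w 1.001
```

Emit:
play_rows:
  commands:
    - {"dx": 0, "dy": 0, "dz": -5, "rx": 0, "ry": 0, "rz": 0, "claw": 0}
    - {"dx": -10, "dy": -5, "dz": -8, "rx": -0.06, "ry": -0.04, "rz": 0.13, "claw": 0}
    - {"dx": -15, "dy": -8, "dz": -8.2, "rx": -0.12, "ry": -0.07, "rz": 0.27, "claw": 0}
    - {"dx": -20, "dy": -10.7, "dz": -8.2, "rx": -0.18, "ry": -0.11, "rz": 0.41, "claw": 0}
    - {"dx": -25, "dy": -13.3, "dz": -8.2, "rx": -0.24, "ry": -0.145, "rz": 0.54, "claw": 0}

```text
time: 0.6
tool_pos: [0.3622, 0.4261, 0.2784]
tool_rot: [0.092, 0.442, 0.887, 0.101]
contact_force: [0.4, 0.6, -0.8]
gripper_width: 0.999
```

```bash
python3 - <<'E'
from h import *
st();delta(bed(209,21,170),RS)
E
```

```text
t 0.60 tcp bed [ 24.6 320.9 272.4] world [0.3622 0.4261 0.2784] F bed [ 0.   0.6 -0.9] w 0.999 q [ 0.8  -0.32  1.84 -0.11  1.37  0.16]
t 0.60 d(cm) [-36.53   1.37   2.82] rot [-0.232 -0.147  0.543] F [ 0.4  0.6 -0.8] w 0.999
```

Emit:
play_rows:
  commands:
    - {"dx": -7, "dy": 0.3, "dz": 0.5, "rx": -0.06, "ry": -0.035, "rz": 0.13, "claw": 0}
    - {"dx": -14, "dy": 0.5, "dz": 1, "rx": -0.12, "ry": -0.07, "rz": 0.26, "claw": 0}
    - {"dx": -21, "dy": 0.8, "dz": 1.5, "rx": -0.17, "ry": -0.11, "rz": 0.39, "claw": 0}
    - {"dx": -28, "dy": 1.1, "dz": 2.1, "rx": -0.232, "ry": -0.147, "rz": 0.543, "claw": 0}
    - {"dx": -36.5, "dy": 1.4, "dz": 2.8, "rx": -0.232, "ry": -0.147, "rz": 0.543, "claw": 0}

```text
time: 1.1
tool_pos: [0.5203, 0.2342, 0.28]
tool_rot: [0.175, 0.655, 0.709, 0.19]
contact_force: [0.4, 0.1, -0.2]
gripper_width: 1.0
```

```bash
python3 - <<'E'
from h import *
st();delta(bed(209,21,130),RS)
E
```

```text
t 1.10 tcp bed [148.6 116.9 202.7] world [0.5203 0.2342 0.28  ] F bed [ 0.3  0.1 -0.4] w 1.0 q [ 0.37 -0.47  2.   -0.16  1.11  0.33]
t 1.10 d(cm) [-9.58  6.05  7.27] rot [ 0.    -0.    -0.001] F [ 0.4  0.1 -0.2] w 1.0
```

Emit:
play_rows:
  commands:
    - {"dx": -4.5, "dy": 3, "dz": 3, "rx": 0, "ry": 0, "rz": 0, "claw": 0}
    - {"dx": -8, "dy": 5, "dz": 6, "rx": 0, "ry": 0, "rz": 0, "claw": 0}
    - {"dx": -9.6, "dy": 6.05, "dz": 8, "rx": 0, "ry": 0, "rz": 0, "claw": 0}
    - {"dx": -9.6, "dy": 6.05, "dz": 9, "rx": 0, "ry": 0, "rz": 0, "claw": 0}
    - {"dx": -9.6, "dy": 6.05, "dz": 9, "rx": 0, "ry": 0, "rz": 0, "claw": 0}

```text
time: 1.6
tool_pos: [0.6242, 0.1453, 0.2289]
tool_rot: [0.174, 0.657, 0.709, 0.188]
contact_force: [-0.3, 0.1, -0.3]
gripper_width: 1.002
```

```bash
python3 - <<'E'
from h import *
st();delta(bed(209,21,51),RS)
for n,c,s in(("top",(210,100,350,230),5),("side",(290,105,390,205),5.5)):
    crop(grab_frame(n),*c,s,f"pics/{n}1.png")
E
```

```text
t 1.60 tcp bed [206.5  20.  110.2] world [0.6242 0.1453 0.2289] F bed [-0.5  0.1 -0.1] w 1.002 q [ 0.12 -0.27  1.93 -0.03  0.96  0.06]
t 1.60 d(cm) [0.11 0.28 5.92] rot [-0.005  0.    -0.003] F [-0.3  0.1 -0.3] w 1.002
```

View pics/top1.png

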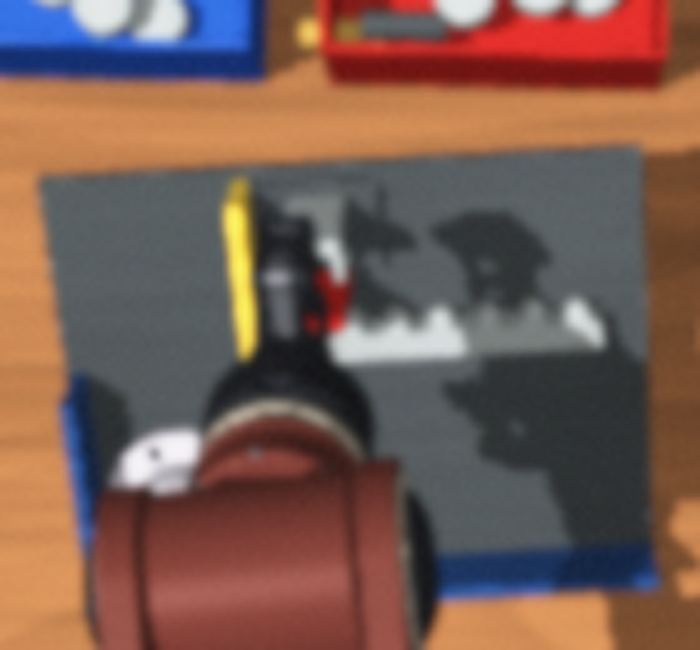

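View pics/side1.png

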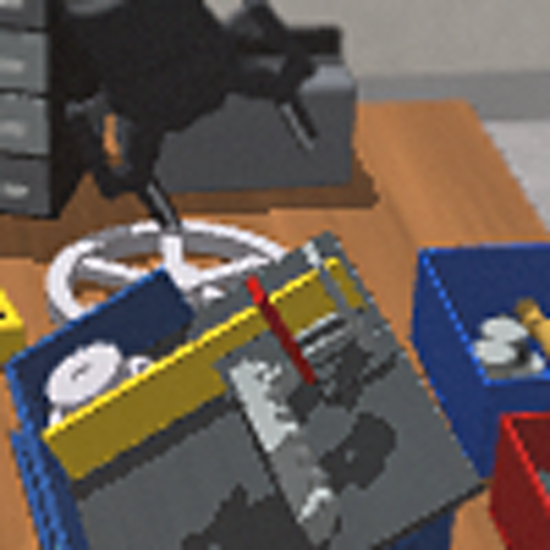

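```bash
python3 - <<'E'
from h import *
for n,o,s in(("side",(290,105),5.5),("top",(210,100),5)):
  print(n,[np.round((q-o)*s+.5*s) for q in proj(n,[bed(206.5-43-6,20,123),bed(206.5+43+6,20,123)])])
E
```

```text
side [array([199., 267.]), array([334., 185.])]
top [array([318., 396.]), array([299., 213.])]
```

```bash
python3 - <<'E'
from h import *
S=lambda x,y:(290+x/5.5-.5,105+y/5.5-.5)
for q in((177,228),(312,150)):
  for y in(20,30): print(q,y,tobed(onplane("side",*S(*q),bed(0,y,0),yb)))
E
python3 - <<'E'
import sys; sys.path.insert(0,'.')
from h import *
im=cv2.imread('pics/side1.png'); crop(im,40,0,400,320,2.2,'pics/side1b.png')
E
```

```text
(177, 228) 20 [159.21829703  20.         154.91425408]
(177, 228) 30 [158.60306369  30.         149.13800605]
(312, 150) 20 [254.63714718  20.         152.19256002]
(312, 150) 30 [254.8523931   30.         146.39262369]
```

View pics/side1b.png

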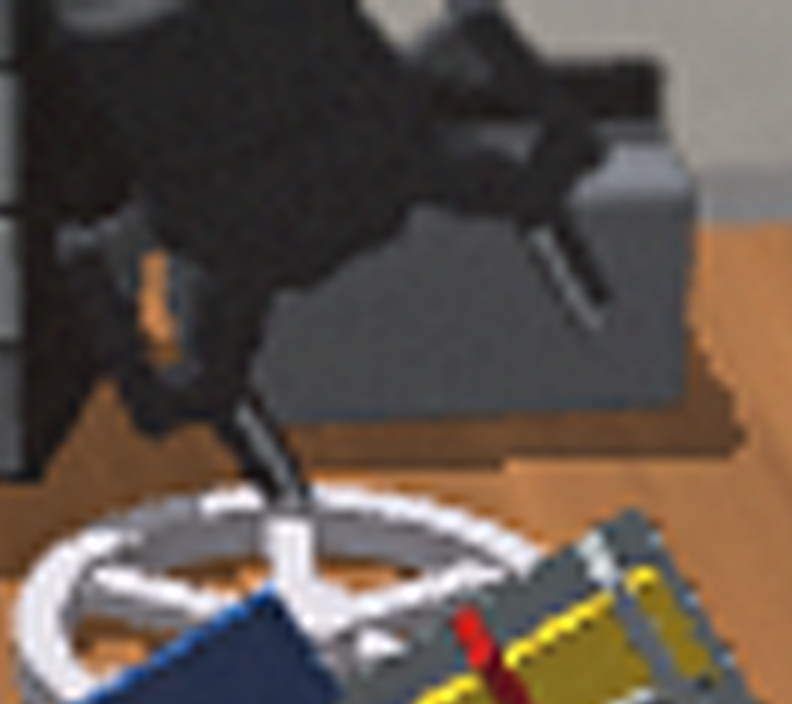

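```bash
python3 - <<'E'
from h import *
for z in (123,150,180,210,250,300): print(z,[np.round((q-(210,100))*5+2.5) for q in proj("top",[bed(206.5,20,z),bed(255,20,z),bed(160,20,z)])])
im=cv2.imread('pics/top1.png'); crop(im,180,150,420,450,2,'pics/top1b.png')
E
```

```text
123 [array([308., 306.]), array([299., 214.]), array([317., 392.])]
150 [array([305., 326.]), array([295., 232.]), array([314., 413.])]
180 [array([301., 350.]), array([291., 253.]), array([311., 438.])]
210 [array([297., 374.]), array([287., 276.]), array([307., 464.])]
250 [array([292., 409.]), array([281., 308.]), array([302., 501.])]
300 [array([284., 455.]), array([273., 351.]), array([295., 551.])]
```

View pics/top1b.png

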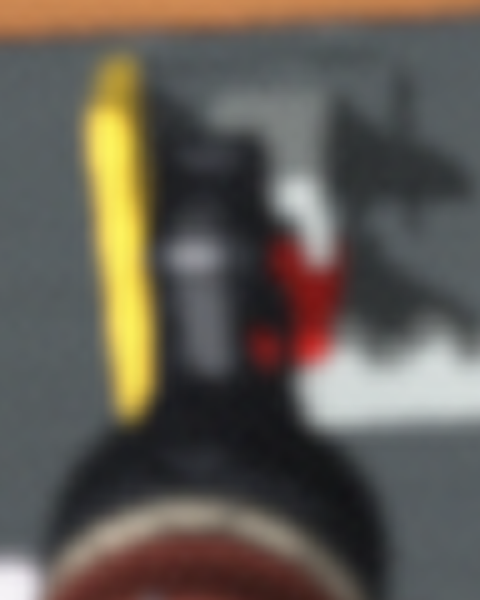

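```bash
python3 - <<'E'
from h import *
im=cv2.imread('pics/side0.png'); crop(im,200,30,270,120,6,'pics/side0g.png')
d=np.array([.375,.927,0])
for z in(.2,.213,.24):
  print(z,[np.round((q-(200,30))*6+3) for q in proj("side",[np.array([.234,.579,z])+k*d for k in(-.05,0,.05)])])
im=cv2.imread('pics/top0.png'); crop(im,0,290,130,400,6,'pics/top0g.png')
for z in(.2,.213,.24):
  print(z,[np.round((q-(0,290))*6+3) for q in proj("top",[np.array([.234,.579,z])+k*d for k in(-.05,0,.05)])])
E
```

```text
0.2 [array([166., 525.]), array([196., 498.]), array([225., 473.])]
0.213 [array([164., 508.]), array([194., 481.]), array([223., 456.])]
0.24 [array([159., 472.]), array([190., 446.]), array([219., 421.])]
0.2 [array([696., 170.]), array([589., 123.]), array([482.,  76.])]
0.213 [array([683., 176.]), array([574., 128.]), array([466.,  81.])]
0.24 [array([654., 189.]), array([542., 140.]), array([432.,  91.])]
```

View pics/side0g.png

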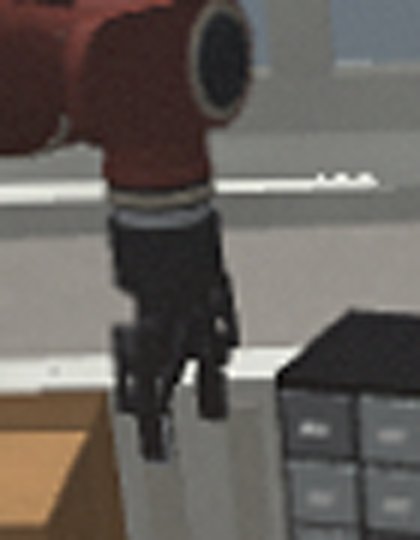

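View pics/top0g.png

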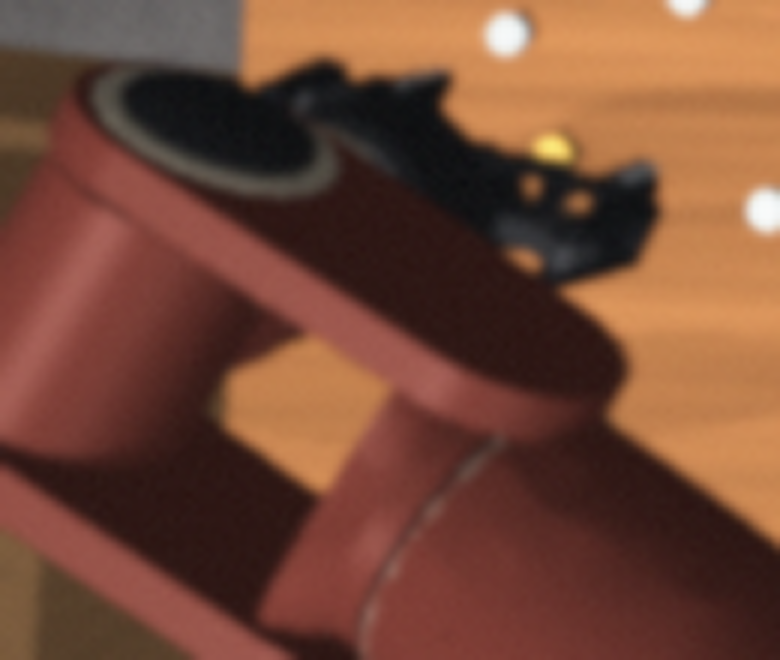

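The open fingertips show at (312,150) and (177,228) in the side crop. That is about 40 mm further back than the TCP plus the stated 13 mm, and the start picture shows the same. I'll close the jaws in free air to calibrate this.

Emit:
play_rows:
  commands:
    - {"dx": 0, "dy": 0, "dz": 0, "rx": 0, "ry": 0, "rz": 0, "claw": 0.57}
    - {"dx": 0, "dy": 0, "dz": 0, "rx": 0, "ry": 0, "rz": 0, "claw": 0.57}
    - {"dx": 0, "dy": 0, "dz": 0, "rx": 0, "ry": 0, "rz": 0, "claw": 0.57}

```text
time: 2.0
tool_pos: [0.6242, 0.1478, 0.233]
tool_rot: [0.175, 0.655, 0.71, 0.191]
contact_force: [0.5, -0.6, 0.3]
gripper_width: 0.518
```

```bash
python3 - <<'E'
from h import *
st();f=grab_frame("side");cv2.imwrite("pics/side2full.png",f);crop(f,290,95,390,195,6,f"pics/side2.png")
for z in(110,120,130,150):
  print(z,[np.round((q-(290,95))*6+3) for q in proj("side",[bed(206.5+k,20,z) for k in(-18,0,18)])])
E
```

```text
t 2.00 tcp bed [208.8  22.5 113.6] world [0.6242 0.1478 0.233 ] F bed [ 0.5 -0.6 -0. ] w 0.518 q [ 0.13 -0.28  1.93 -0.03  0.96  0.06]
110 [array([273., 339.]), array([300., 323.]), array([327., 306.])]
120 [array([265., 327.]), array([292., 310.]), array([320., 294.])]
130 [array([258., 314.]), array([285., 297.]), array([312., 281.])]
150 [array([241., 288.]), array([269., 271.]), array([296., 255.])]
```

View pics/side2.png

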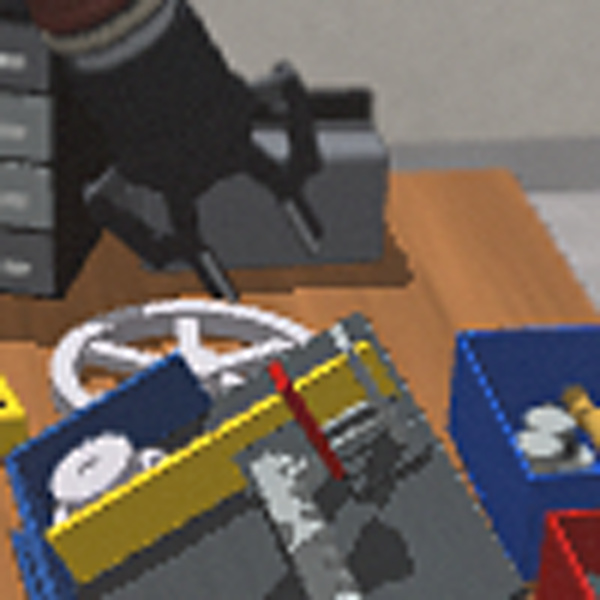

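```bash
python3 - <<'E'
from h import *
print([ (a,getattr(manip,a)) for a in dir(manip) if not a.startswith('__')])
print([a for a in dir(monitor) if not a.startswith('__')])
f=grab_frame("top");crop(f,240,120,310,190,8,f"pics/top2.png")
E
```

```text
[('IKError', <class 'plant.IKError'>), ('hold_point_z', 0.0187)]
['state']
```

View pics/top2.png

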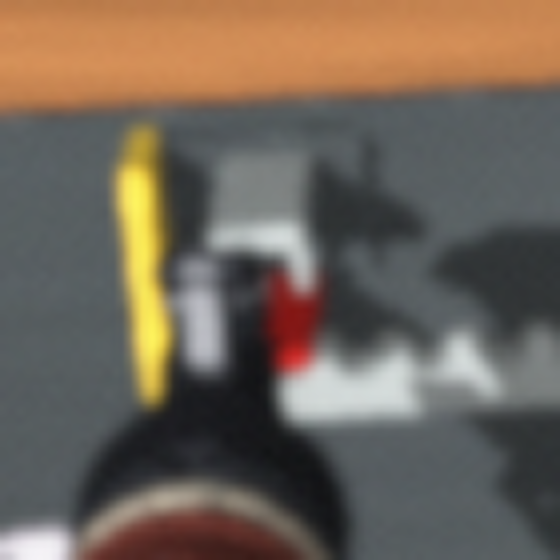

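Emit:
play_rows:
  commands:
    - {"dx": 0.1, "dy": 0, "dz": 0, "rx": 0, "ry": 0, "rz": 0, "claw": 0}
    - {"dx": 0.1, "dy": 0, "dz": 0.5, "rx": 0, "ry": 0, "rz": 0, "claw": 0}
    - {"dx": 0.1, "dy": 0, "dz": 3, "rx": 0, "ry": 0, "rz": 0, "claw": 0}
    - {"dx": 0.1, "dy": 0, "dz": 5.5, "rx": 0, "ry": 0, "rz": 0, "claw": 0}
    - {"dx": 0.1, "dy": 0, "dz": 6.3, "rx": 0, "ry": 0, "rz": 0, "claw": 0}

```text
time: 2.6
tool_pos: [0.6546, 0.1507, 0.1742]
tool_rot: [0.174, 0.655, 0.71, 0.189]
contact_force: [-0.5, 0.4, -0.4]
gripper_width: 1.005
```

```bash
python3 - <<'E'
from h import *
st();f=grab_frame("side");cv2.imwrite("pics/side3full.png",f);crop(f,310,110,390,200,6.6,f"pics/side3.png")
E
```

```text
t 2.60 tcp bed [205.8  23.   47.4] world [0.6546 0.1507 0.1742] F bed [-0.6  0.4 -0.1] w 1.005 q [ 0.13 -0.15  1.92 -0.03  0.85  0.06]
```

View pics/side3.png

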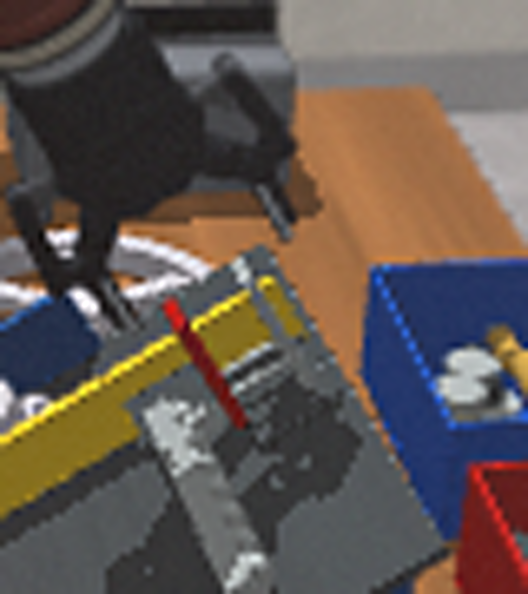

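Side view: fingertips at (130,325) and (288,238), about level with the plate tops at (172,300) and (243,268). The real tips sit about 39 mm behind the reported TCP when open, so I'll go deeper. That is safe under either reading of the TCP.

```bash
python3 - <<'E'
from h import *
delta(bed(209,21,27),RS)
E
```

```text
t 2.65 d(cm) [-0.2   0.34  2.02] rot [-0.005 -0.001  0.   ] F [-0.1 -0.  -1.5] w 1.001
```

Emit:
play_rows:
  commands:
    - {"dx": -0.2, "dy": 0.34, "dz": 1, "rx": -0.005, "ry": 0, "rz": 0, "claw": 0}
    - {"dx": -0.2, "dy": 0.34, "dz": 2, "rx": -0.005, "ry": 0, "rz": 0, "claw": 0}
    - {"dx": -0.2, "dy": 0.34, "dz": 2, "rx": -0.005, "ry": 0, "rz": 0, "claw": 0}
    - {"dx": -0.2, "dy": 0.34, "dz": 2, "rx": -0.005, "ry": 0, "rz": 0, "claw": 0}

```text
time: 3.05
tool_pos: [0.6677, 0.1498, 0.1583]
tool_rot: [0.175, 0.655, 0.71, 0.19]
contact_force: [0.3, -0.1, 0.1]
gripper_width: 1.002
```

```bash
python3 - <<'E'
from h import *
st();delta(bed(209,21,27),RS);f=grab_frame("side");cv2.imwrite("pics/side4full.png",f);crop(f,310,110,390,200,6.6,f"pics/side4.png")
E
```

```text
t 3.05 tcp bed [209.1  20.9  27.2] world [0.6677 0.1498 0.1583] F bed [ 0.3 -0.1 -0.1] w 1.002 q [ 0.12 -0.1   1.91 -0.03  0.81  0.05]
t 3.05 d(cm) [ 0.01 -0.01  0.02] rot [-0.    -0.001  0.   ] F [ 0.3 -0.1  0.1] w 1.002
```

View pics/side4.png

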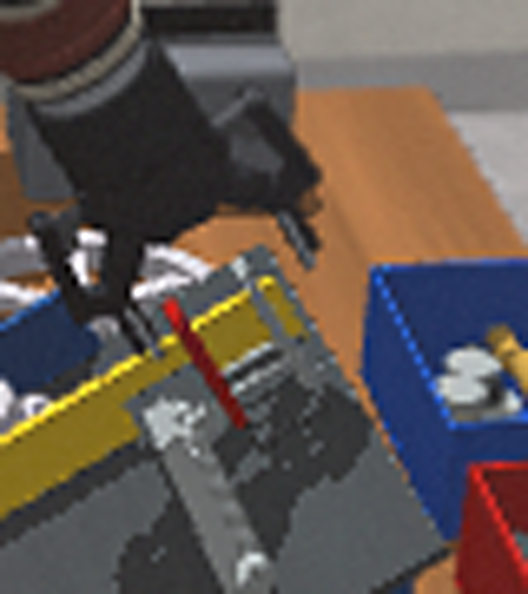

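Emit:
play_rows:
  commands:
    - {"dx": 0, "dy": 0, "dz": 0.8, "rx": 0, "ry": 0, "rz": 0, "claw": 0}
    - {"dx": 0, "dy": 0, "dz": 0.8, "rx": 0, "ry": 0, "rz": 0, "claw": 0.2}
    - {"dx": 0, "dy": 0, "dz": 0.8, "rx": 0, "ry": 0, "rz": 0, "claw": 0.6}
    - {"dx": 0, "dy": 0, "dz": 0.8, "rx": 0, "ry": 0, "rz": 0, "claw": 0.6}
    - {"dx": 0, "dy": 0, "dz": 0.8, "rx": 0, "ry": 0, "rz": 0, "claw": 0.6}

```text
time: 3.6
tool_pos: [0.6707, 0.1502, 0.151]
tool_rot: [0.174, 0.655, 0.71, 0.19]
contact_force: [-5.2, -0.7, 1.2]
gripper_width: 0.421
```

```bash
python3 - <<'E'
from h import *
st();f=grab_frame("side");cv2.imwrite("pics/side5full.png",f);crop(f,310,110,390,200,6.6,f"pics/side5.png")
E
```

```text
t 3.60 tcp bed [208.1  21.1  19.4] world [0.6707 0.1502 0.151 ] F bed [-3.9 -0.3  3.6] w 0.421 q [ 0.12 -0.09  1.91 -0.03  0.8   0.05]
```

View pics/side5.png

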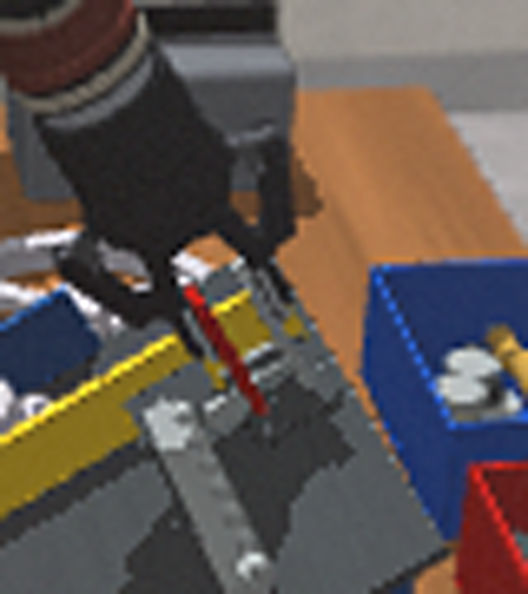

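The red plate's top moved from (172,300) to (192,288). The opening is 36 mm and the forces are balanced, so the trigger is fully squeezed. Now I'll slide.

Emit:
play_rows:
  commands:
    - {"dx": 0, "dy": 0, "dz": 0, "rx": 0, "ry": 0, "rz": 0, "claw": 0.75}
    - {"dx": -0.5, "dy": 0, "dz": 0, "rx": 0, "ry": 0, "rz": 0, "claw": 0.75}
    - {"dx": -1.5, "dy": 0, "dz": 0, "rx": 0, "ry": 0, "rz": 0, "claw": 0.75}
    - {"dx": -3, "dy": 0, "dz": 0, "rx": 0, "ry": 0, "rz": 0, "claw": 0.75}
    - {"dx": -4.5, "dy": 0, "dz": 0, "rx": 0, "ry": 0, "rz": 0, "claw": 0.75}

```text
time: 4.15
tool_pos: [0.6741, 0.1047, 0.151]
tool_rot: [0.174, 0.656, 0.71, 0.19]
contact_force: [-3.7, 1.5, 0.5]
gripper_width: 0.421
```

```bash
python3 - <<'E'
from h import *
st();delta(bed(208.5,-104.5,19.5),RS)
E
```

```text
t 4.15 tcp bed [207.9 -24.5  19.5] world [0.6741 0.1047 0.151 ] F bed [-2.8  1.8  2.3] w 0.421 q [ 0.03 -0.1   1.92  0.03  0.8  -0.06]
t 4.15 d(cm) [-8.    0.07 -0.02] rot [-0.003 -0.002 -0.001] F [-3.7  1.5  0.5] w 0.421
```

Sliding freely at about 2 N.

Emit:
play_rows:
  commands:
    - {"dx": -2, "dy": 0.07, "dz": 0, "rx": 0, "ry": 0, "rz": 0, "claw": 0.75}
    - {"dx": -4, "dy": 0.07, "dz": 0, "rx": 0, "ry": 0, "rz": 0, "claw": 0.75}
    - {"dx": -6, "dy": 0.07, "dz": 0, "rx": 0, "ry": 0, "rz": 0, "claw": 0.75}
    - {"dx": -7.5, "dy": 0.07, "dz": 0, "rx": 0, "ry": 0, "rz": 0, "claw": 0.75}
    - {"dx": -8, "dy": 0.07, "dz": 0, "rx": 0, "ry": 0, "rz": 0, "claw": 0.75}

```text
time: 4.65
tool_pos: [0.6802, 0.0234, 0.1509]
tool_rot: [0.173, 0.656, 0.709, 0.19]
contact_force: [-10.9, 16.8, 5.0]
gripper_width: 0.421
```

Emit:
play_rows:
  commands:
    - {"dx": 0, "dy": 0, "dz": 0, "rx": 0, "ry": 0, "rz": 0, "claw": 0.75}

```text
time: 4.75
tool_pos: [0.6801, 0.0236, 0.151]
tool_rot: [0.172, 0.657, 0.709, 0.191]
contact_force: [2.6, 11.9, -2.6]
gripper_width: 0.424
```

```bash
python3 - <<'E'
from h import *
st();delta(bed(208.5,-104.5,19.5),RS)
f=grab_frame("side");cv2.imwrite("pics/side6full.png",f);crop(f,290,110,400,240,4.6,f"pics/side6.png")
E
```

```text
t 4.75 tcp bed [ 207.5 -105.8   19.7] world [0.6801 0.0236 0.151 ] F bed [ 1.8 11.7 -4. ] w 0.424 q [-0.12 -0.11  1.93  0.14  0.82 -0.27]
t 4.75 d(cm) [0.13 0.1  0.02] rot [-0.004 -0.005 -0.005] F [ 2.6 11.9 -2.6] w 0.424
```

View pics/side6.png

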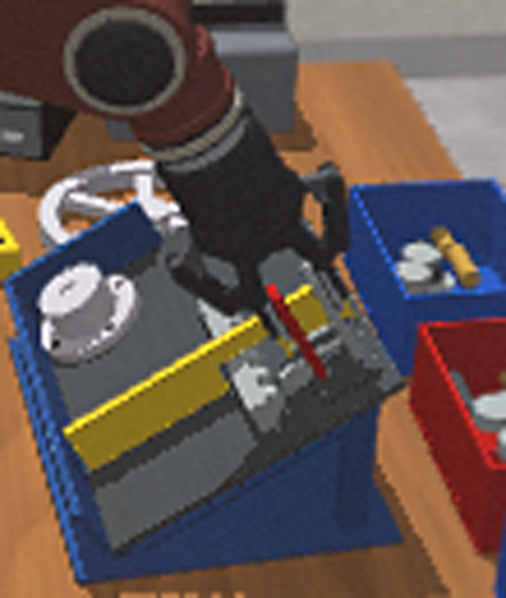

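The fence is on its end stop: 11.7 N at 126.9 mm travel. I'll back off 2 mm, release slowly and retreat.

Emit:
play_rows:
  commands:
    - {"dx": 0.2, "dy": 0.1, "dz": 0, "rx": 0, "ry": 0, "rz": 0, "claw": 0.75}
    - {"dx": 0.2, "dy": 0.1, "dz": 0, "rx": 0, "ry": 0, "rz": 0, "claw": 0.75}
    - {"dx": 0.2, "dy": 0.1, "dz": 0, "rx": 0, "ry": 0, "rz": 0, "claw": 0.4}
    - {"dx": 0.2, "dy": 0.1, "dz": 0, "rx": 0, "ry": 0, "rz": 0, "claw": 0.1}
    - {"dx": 0.2, "dy": 0.1, "dz": 0, "rx": 0, "ry": 0, "rz": 0, "claw": 0}

```text
time: 5.3
tool_pos: [0.6816, 0.0249, 0.1521]
tool_rot: [0.173, 0.656, 0.709, 0.191]
contact_force: [-0.4, -0.3, 0.1]
gripper_width: 0.91
```

Emit:
play_rows:
  commands:
    - {"dx": 0, "dy": 0, "dz": 0, "rx": 0, "ry": 0, "rz": 0, "claw": 0}
    - {"dx": 0, "dy": 0, "dz": -3, "rx": 0, "ry": 0, "rz": 0, "claw": 0}
    - {"dx": 0, "dy": 0, "dz": -7, "rx": 0, "ry": 0, "rz": 0, "claw": 0}
    - {"dx": 0, "dy": 0, "dz": -11, "rx": 0, "ry": 0, "rz": 0, "claw": 0}
    - {"dx": 0, "dy": 0, "dz": -13, "rx": 0, "ry": 0, "rz": 0, "claw": 0}

```text
time: 5.8
tool_pos: [0.6182, 0.0188, 0.2715]
tool_rot: [0.177, 0.655, 0.708, 0.193]
contact_force: [0.9, 0.6, -0.2]
gripper_width: 1.004
```

```bash
python3 - <<'E'
from h import *
st()
f=grab_frame("side");cv2.imwrite("pics/side7full.png",f);crop(f,290,110,400,240,4.6,f"pics/side7.png")
f=grab_frame("top");cv2.imwrite("pics/top7full.png",f);crop(f,210,110,350,230,5,f"pics/top7.png")
E
```

```text
t 5.80 tcp bed [ 214.  -105.6  155.1] world [0.6182 0.0188 0.2715] F bed [ 0.8  0.5 -0.6] w 1.004 q [-0.15 -0.37  1.94  0.13  1.05 -0.26]
```

View pics/side7.png

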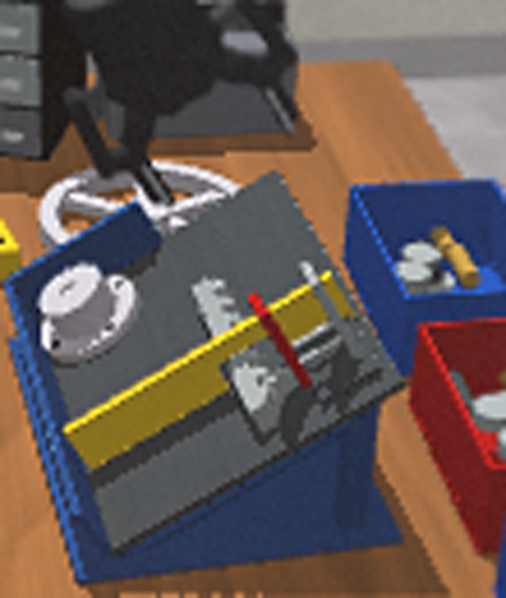

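View pics/top7.png

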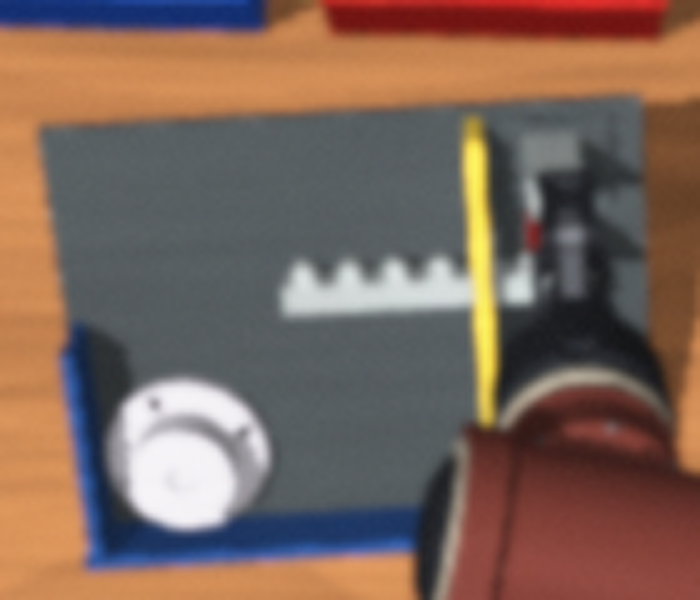

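```bash
python3 - <<'E'
from h import *
S=lambda x,y:(290+x/4.6-.5,110+y/4.6-.5); T=lambda x,y:(210+x/5-.5,110+y/5-.5)
# red top centre x from z=85
im=cv2.imread("pics/side7full.png"); hsv=cv2.cvtColor(im,cv2.COLOR_BGR2HSV)
for f,b in(("side0",(325,140,370,185)),("side7full",(335,165,360,200))):
    im=cv2.imread(f"pics/{f}.png"); hsv=cv2.cvtColor(im,cv2.COLOR_BGR2HSV)
    m=((hsv[...,0]<8)|(hsv[...,0]>172))&(hsv[...,1]>170)&(hsv[...,2]>70)
    k=np.zeros_like(m);k[b[1]:b[3],b[0]:b[2]]=1; ys,xs=np.nonzero(m&k)
    i=hsv[ys,xs,2]>170; print(f,len(xs),i.sum(), tobed(onplane("side",xs[i].mean(),ys[i].mean(),bed(0,0,85),zb)))
# fence top edge points yellow bright, top view, vs z=45
for f in("top0","top7full"):
    im=cv2.imread(f"pics/{f}.png"); hsv=cv2.cvtColor(im,cv2.COLOR_BGR2HSV)
    m=(abs(hsv[...,0].astype(int)-26)<7)&(hsv[...,1]>150)&(hsv[...,2]>200)
    m[:, :215]=0; m[:,345:]=0; m[:135]=0;m[225:]=0
    ys,xs=np.nonzero(m); P=np.array([tobed(onplane("top",x,y,bed(0,0,45),zb)) for x,y in zip(xs,ys)])
    print(f,len(xs),np.median(P[:,1]),P[:,1].std())
    i=(P[:,0]>40)&(P[:,0]<200); print(P[i,1].mean())
E
```

```text
side0 44 7 [179.19853859  22.19942069  85.        ]
side7full 52 10 [ 179.0237872 -102.3418767   85.       ]
top0 238 60.94132464809258 2.5454114251994095
60.96131063040541
top7full 138 -64.69493696168402 2.3680252484880397
-64.63471578950578
```

Fence travel measures 125.5 mm, so it is in notch 5. The trigger plate is back at its rest x (179). Next, the bench flange.

```bash
cat >> h.py <<'E'
RD=np.c_[yb,xh,-up]
FL=np.array([.540,-.3334,0]); HP=FL+.035*xh
E
python3 - <<'E'
from h import *
print(HP,np.linalg.det(RD)); delta(HP+[0,0,.15],RD)
E
```

```text
[ 0.57488785 -0.33060036  0.        ] 1.0
t 5.90 d(cm) [-34.51 -12.29   6.82] rot [ 0.532 -0.002 -0.002] F [ 0.2 -0.2 -0.4] w 1.001
```

Emit:
play_rows:
  commands:
    - {"dx": -6, "dy": -1.5, "dz": 0, "rx": 0.1, "ry": 0, "rz": 0, "claw": 0.2}
    - {"dx": -12, "dy": -3.5, "dz": 0.5, "rx": 0.22, "ry": 0, "rz": 0, "claw": 0.47}
    - {"dx": -17, "dy": -6, "dz": 1.5, "rx": 0.35, "ry": 0, "rz": 0, "claw": 0.47}
    - {"dx": -22, "dy": -8, "dz": 3.5, "rx": 0.47, "ry": 0, "rz": 0, "claw": 0.47}
    - {"dx": -27, "dy": -10, "dz": 5, "rx": 0.53, "ry": 0, "rz": 0, "claw": 0.47}

```text
time: 6.4
tool_pos: [0.5853, -0.2174, 0.1945]
tool_rot: [-0.001, 0.679, 0.734, 0.001]
contact_force: [-0.0, -0.2, 0.4]
gripper_width: 0.53
```

```bash
python3 - <<'E'
from h import *
st(); delta(HP+[0,0,.08],RD)
E
```

```text
t 6.40 tcp bed [ 130.6 -338.4  114.3] world [ 0.5853 -0.2174  0.1945] F bed [ 0.2 -0.2  0.4] w 0.53 q [-0.48  0.06  1.62  0.    1.47 -0.55]
t 6.40 d(cm) [-11.23  -1.93  11.42] rot [ 0.    -0.002 -0.001] F [-0.  -0.2  0.4] w 0.53
```

Emit:
play_rows:
  commands:
    - {"dx": -4, "dy": -0.7, "dz": 3, "rx": 0, "ry": 0, "rz": 0, "claw": 0.47}
    - {"dx": -8, "dy": -1.4, "dz": 6, "rx": 0, "ry": 0, "rz": 0, "claw": 0.47}
    - {"dx": -11.2, "dy": -1.93, "dz": 9, "rx": 0, "ry": 0, "rz": 0, "claw": 0.47}
    - {"dx": -11.2, "dy": -1.93, "dz": 11.4, "rx": 0, "ry": 0, "rz": 0, "claw": 0.47}
    - {"dx": -11.2, "dy": -1.93, "dz": 11.4, "rx": 0, "ry": 0, "rz": 0, "claw": 0.47}

```text
time: 6.9
tool_pos: [0.5715, -0.3292, 0.0731]
tool_rot: [-0.006, 0.679, 0.734, 0.0]
contact_force: [0.1, 0.2, -0.3]
gripper_width: 0.531
```

```bash
python3 - <<'E'
from h import *
st(); delta(HP+[0,0,.05],RD)
f=grab_frame("side");cv2.imwrite("pics/side8full.png",f);crop(f,290,220,390,320,6,f"pics/side8.png")
f=grab_frame("top");cv2.imwrite("pics/top8full.png",f);crop(f,370,150,490,250,6,f"pics/top8.png")
s=monitor.state()['tool_pos']
for dz in(0,.03,.04):
  print(dz,[np.round((q-(290,220))*6+3) for q in proj("side",[s+[0,0,dz]+k*xh for k in(-.0225,.0225)])])
E
```

```text
t 6.90 tcp bed [  50.3 -448.8   20.5] world [ 0.5715 -0.3292  0.0731] F bed [-0.1  0.2 -0.3] w 0.531 q [-0.64  0.24  1.62  0.    1.29 -0.71]
t 6.90 d(cm) [-0.19  0.34  2.3 ] rot [-0.008 -0.009 -0.003] F [ 0.1  0.2 -0.3] w 0.531
0 [array([317., 385.]), array([414., 370.])]
0.03 [array([320., 338.]), array([419., 323.])]
0.04 [array([321., 322.]), array([421., 306.])]
```

View pics/side8.png

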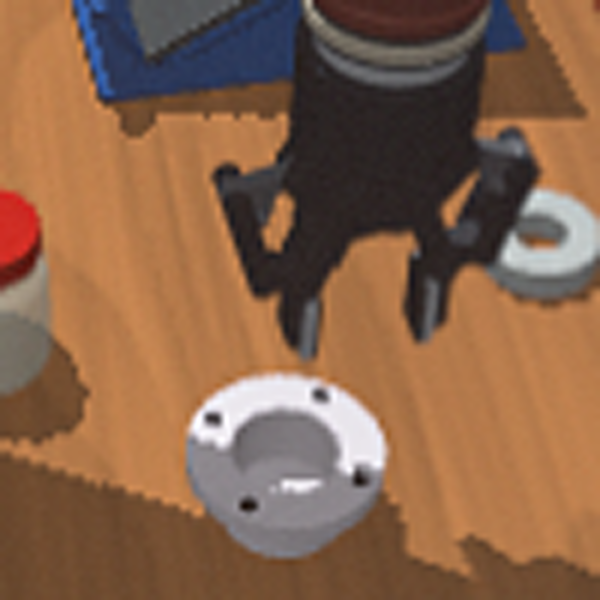

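View pics/top8.png

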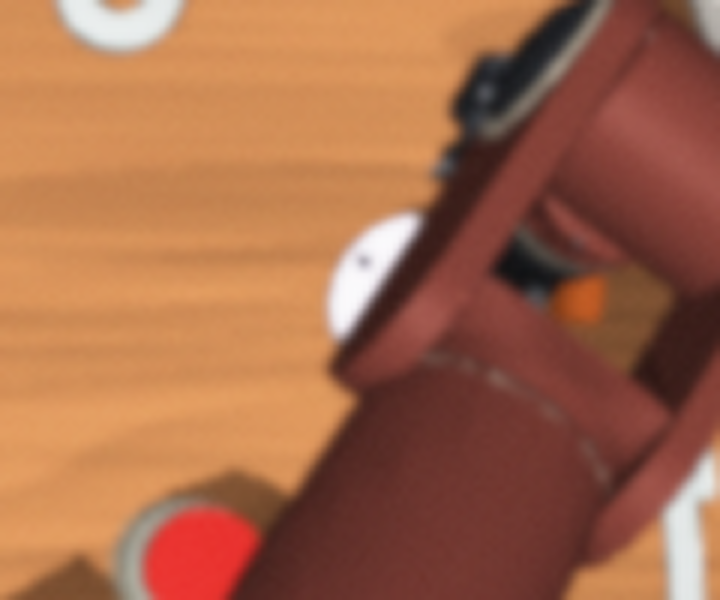

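Side view: fingertips at (308,357) and (425,340), with the flange brim at about (285,445). The finger line points at the brim's uphill side. Descend to just above it and look again.

```bash
python3 - <<'E'
from h import *
delta(HP+[0,0,.035],RD)
E
```

```text
t 7.00 d(cm) [-0.09  0.02  4.4 ] rot [-0.001 -0.004 -0.001] F [ 0.1 -0.9  0.2] w 0.533
```

Emit:
play_rows:
  commands:
    - {"dx": -0.09, "dy": 0.02, "dz": 1.5, "rx": 0, "ry": -0.004, "rz": 0, "claw": 0.47}
    - {"dx": -0.09, "dy": 0.02, "dz": 3, "rx": 0, "ry": -0.004, "rz": 0, "claw": 0.47}
    - {"dx": -0.09, "dy": 0.02, "dz": 4.2, "rx": 0, "ry": -0.004, "rz": 0, "claw": 0.47}
    - {"dx": -0.09, "dy": 0.02, "dz": 4.2, "rx": 0, "ry": -0.004, "rz": 0, "claw": 0.47}
    - {"dx": -0.09, "dy": 0.02, "dz": 4.2, "rx": 0, "ry": -0.004, "rz": 0, "claw": 0.47}

```text
time: 7.5
tool_pos: [0.5746, -0.3301, 0.0364]
tool_rot: [-0.001, 0.678, 0.735, -0.001]
contact_force: [0.6, 0.1, 0.6]
gripper_width: 0.531
```

```bash
python3 - <<'E'
from h import *
f=grab_frame("side");st();cv2.imwrite("pics/side9full.png",f);crop(f,290,220,390,320,6,f"pics/side9.png")
s=monitor.state()['tool_pos']
for dz in(0,.02,.03):
  print(dz,[np.round((q-(290,220))*6+3) for q in proj("side",[s+[0,0,dz]+k*xh for k in(-.0225,.0225)])])
E
```

```text
t 7.55 tcp bed [  35.4 -450.4  -12.3] world [ 0.5751 -0.3305  0.0372] F bed [ 0.9 -0.   0.1] w 0.529 q [-0.63  0.29  1.64 -0.    1.22 -0.71]
0 [array([313., 449.]), array([408., 434.])]
0.02 [array([315., 419.]), array([412., 404.])]
0.03 [array([317., 404.]), array([413., 389.])]
```

View pics/side9.png

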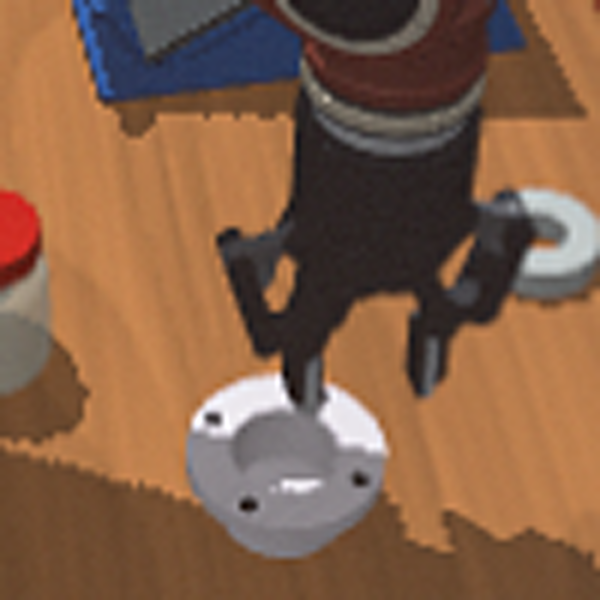

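Emit:
play_rows:
  commands:
    - {"dx": 0, "dy": 0, "dz": 1, "rx": 0, "ry": 0, "rz": 0, "claw": 0.47}
    - {"dx": 0, "dy": 0, "dz": 2, "rx": 0, "ry": 0, "rz": 0, "claw": 0.47}
    - {"dx": 0, "dy": 0, "dz": 2.8, "rx": 0, "ry": 0, "rz": 0, "claw": 0.47}
    - {"dx": 0, "dy": 0, "dz": 2.8, "rx": 0, "ry": 0, "rz": 0, "claw": 0.47}

```text
time: 7.95
tool_pos: [0.5737, -0.3296, 0.0068]
tool_rot: [-0.002, 0.679, 0.735, -0.001]
contact_force: [-0.3, 1.0, -0.4]
gripper_width: 0.531
```

```bash
python3 - <<'E'
from h import *
f=grab_frame("side");st();cv2.imwrite("pics/side10full.png",f);crop(f,290,220,390,320,6,f"pics/side10.png")
E
```

```text
t 8.00 tcp bed [  19.9 -449.8  -37.4] world [ 0.5742 -0.33    0.0077] F bed [-0.1  0.3  0. ] w 0.531 q [-0.63  0.32  1.65 -0.    1.17 -0.71]
```

View pics/side10.png

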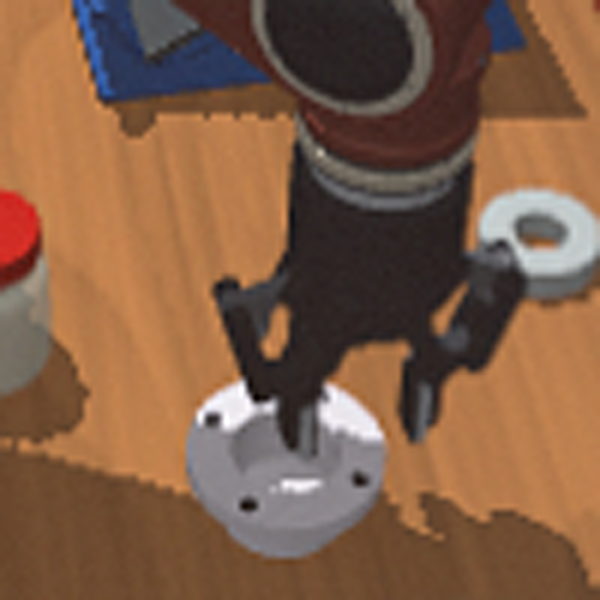

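Force is still zero and the inner fingertip is at (300,455) inside the cup, with the outer one at (415,440). Continue down.

Emit:
play_rows:
  commands:
    - {"dx": 0, "dy": 0, "dz": 1, "rx": 0, "ry": 0, "rz": 0, "claw": 0.47}
    - {"dx": 0, "dy": 0, "dz": 1.8, "rx": 0, "ry": 0, "rz": 0, "claw": 0.47}
    - {"dx": 0, "dy": 0, "dz": 1.8, "rx": 0, "ry": 0, "rz": 0, "claw": 0.47}

```text
time: 8.3
tool_pos: [0.5729, -0.3291, -0.0124]
tool_rot: [-0.003, 0.679, 0.735, -0.001]
contact_force: [-0.2, 0.8, -0.7]
gripper_width: 0.528
```

```bash
python3 - <<'E'
from h import *
f=grab_frame("side");st();cv2.imwrite("pics/side11full.png",f);crop(f,290,220,390,320,6,f"pics/side11.png")
E
```

```text
t 8.35 tcp bed [   9.6 -449.1  -53.8] world [ 0.5734 -0.3294 -0.0116] F bed [ 0.4 -1.1  0.5] w 0.53 q [-0.63  0.35  1.66 -0.    1.15 -0.71]
```

View pics/side11.png

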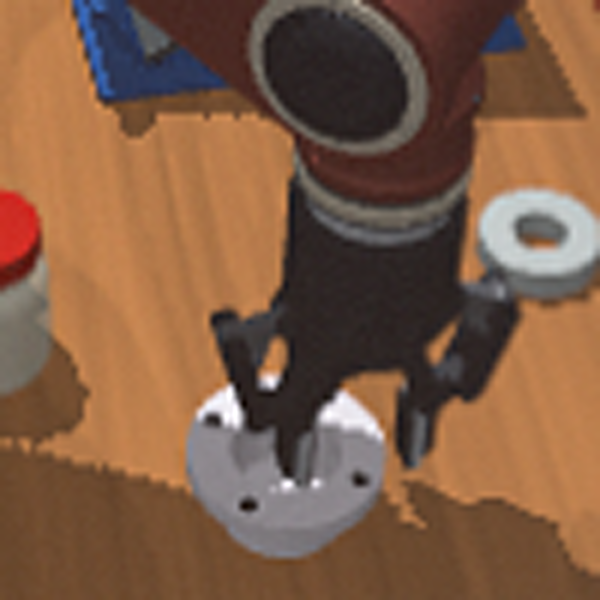

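Emit:
play_rows:
  commands:
    - {"dx": 0, "dy": 0.15, "dz": 0.3, "rx": 0, "ry": 0, "rz": 0, "claw": 0.47}
    - {"dx": 0, "dy": 0.15, "dz": 0.3, "rx": 0, "ry": 0, "rz": 0, "claw": 1}
    - {"dx": 0, "dy": 0.15, "dz": 0.3, "rx": 0, "ry": 0, "rz": 0, "claw": 1}
    - {"dx": 0, "dy": 0.15, "dz": 0.3, "rx": 0, "ry": 0, "rz": 0, "claw": 1}
    - {"dx": 0, "dy": 0.15, "dz": 0.3, "rx": 0, "ry": 0, "rz": 0, "claw": 1}

```text
time: 8.85
tool_pos: [0.575, -0.3295, -0.0143]
tool_rot: [-0.002, 0.678, 0.735, -0.001]
contact_force: [-0.5, -0.5, 1.2]
gripper_width: 0.24
```

```bash
python3 - <<'E'
from h import *
f=grab_frame("side");st();cv2.imwrite("pics/side12full.png",f);crop(f,290,220,390,320,6,f"pics/side12.png")
E
```

```text
t 8.90 tcp bed [   9.6 -449.4  -56.8] world [ 0.5749 -0.3295 -0.0142] F bed [-0.3  0.3  1.9] w 0.24 q [-0.63  0.35  1.65 -0.    1.14 -0.71]
```

View pics/side12.png

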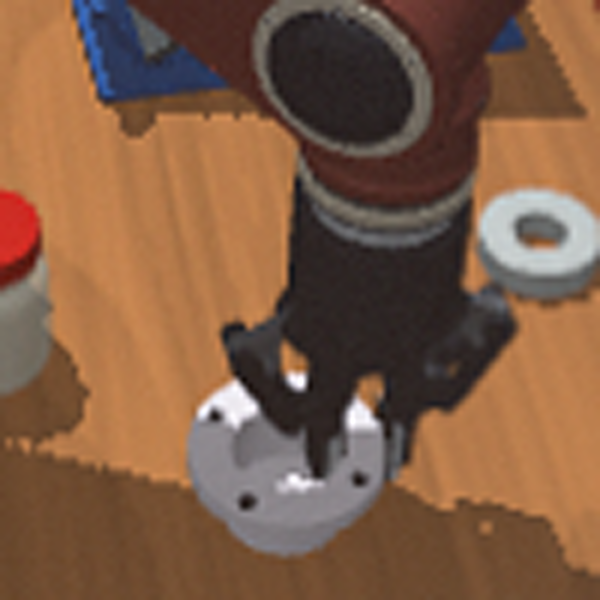

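Gripped: the opening is 20.4 mm, matching the brim. Before lifting, refine the position of the flange already in the rack.

```bash
python3 - <<'E'
from h import *
im=cv2.imread("pics/side7full.png")
for n,f,box in(("top","top7full",(228,180,268,222)),("side","side7full",(295,160,325,192))):
    im=cv2.imread(f"pics/{f}.png"); hsv=cv2.cvtColor(im,cv2.COLOR_BGR2HSV)
    m=((hsv[...,1]<60)&(hsv[...,2]>(205 if n=="top" else 150))).astype(np.uint8); k=np.zeros_like(m); k[box[1]:box[3],box[0]:box[2]]=1; m*=k
    m2=m.copy()
    c=max(cv2.findContours(m,cv2.RETR_EXTERNAL,cv2.CHAIN_APPROX_NONE)[0],key=cv2.contourArea)
    P=np.array([tobed(onplane(n,*q,bed(0,0,10),zb))[:2] for q in cv2.convexHull(c)[:,0].astype(float)])
    Q=np.array([tobed(onplane(n,*q,bed(0,0,40),zb))[:2] for q in cv2.convexHull(c)[:,0].astype(float)])
    print(n,'as z10: x',P[:,0].min(),P[:,0].max(),'y',P[:,1].min(),P[:,1].max()); print(' as z40: x',Q[:,0].min(),Q[:,0].max(),'y',Q[:,1].min(),Q[:,1].max())
delta(monitor.state()['tool_pos']+[0,0,.15],RD)
E
```

```text
top as z10: x 1.8906009348035042 89.52876251981878 y 74.53247630445907 145.63040618247754
 as z40: x 17.420001827909196 102.84944679315656 y 70.58343091637501 139.8895023560996
side as z10: x 0.5988625505660029 66.17060487099432 y 103.25781218681898 194.54440613485346
 as z40: x 9.106613542480629 72.24551615672871 y 57.54007831454855 145.43976133815693
t 8.90 d(cm) [  0.03  -0.06 -15.  ] rot [-0.004 -0.002 -0.001] F [-1.2  0.2  1.5] w 0.24
```

Emit:
play_rows:
  commands:
    - {"dx": 0, "dy": 0, "dz": -1, "rx": 0, "ry": 0, "rz": 0, "claw": 1}
    - {"dx": 0, "dy": 0, "dz": -3, "rx": 0, "ry": 0, "rz": 0, "claw": 1}
    - {"dx": 0, "dy": 0, "dz": -6, "rx": 0, "ry": 0, "rz": 0, "claw": 1}
    - {"dx": 0, "dy": 0, "dz": -10, "rx": 0, "ry": 0, "rz": 0, "claw": 1}
    - {"dx": 0, "dy": 0, "dz": -14, "rx": 0, "ry": 0, "rz": 0, "claw": 1}

```text
time: 9.4
tool_pos: [0.5747, -0.3288, 0.1259]
tool_rot: [-0.003, 0.678, 0.735, -0.001]
contact_force: [0.9, -0.4, -3.9]
gripper_width: 0.239
```

```bash
python3 - <<'E'
from h import *
st()
T=lambda x,y:(210+x/5-.5,110+y/5-.5)
for q,z in(((128,480),40),((238,480),40),((183,530),40),((107,450),5),((272,455),5),((190,377),10)):
    print(q,z,tobed(onplane("top",*T(*q),bed(0,0,z),zb)))
cv2.imwrite("pics/c.png",cv2.resize(cv2.imread("pics/top7full.png")[180:225,225:275],None,fx=12,fy=12,interpolation=cv2.INTER_CUBIC))
E
```

```text
t 9.40 tcp bed [  79.5 -448.7   64.6] world [ 0.5747 -0.3288  0.1259] F bed [-1.2 -0.5 -3.8] w 0.239 q [-0.63  0.2   1.58 -0.    1.37 -0.71]
(128, 480) 40 [ 47.44403053 141.37331407  40.        ]
(238, 480) 40 [43.32146635 80.05871934 40.        ]
(183, 530) 40 [ 13.76410616 114.55649847  40.        ]
(107, 450) 5 [ 50.20458029 157.55852734   5.        ]
(272, 455) 5 [40.73878967 63.72323114  5.        ]
(190, 377) 10 [ 94.98577828 104.03499071  10.        ]
```

View pics/c.png

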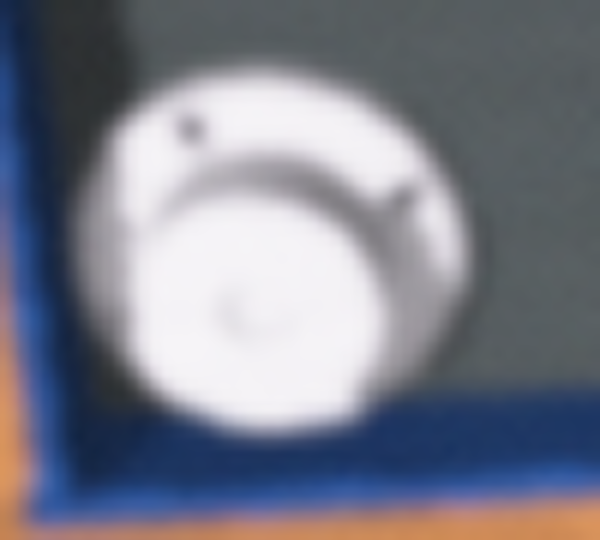

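The rack flange's crown spans y = 80–141 mm and its brim 64–158 mm, so its centre is at y ≈ 111. I'll aim the new flange at y = 31, which leaves 6 mm of clearance, then push it up against the other.

```bash
python3 - <<'E'
from h import *
delta(bed(82,32,120),RS); print(bed(82,32,120))
E
```

```text
t 9.40 d(cm) [48.09 -2.62 -4.71] rot [-0.529 -0.004 -0.002] F [ 0.9 -0.4 -3.9] w 0.239
[0.51081896 0.14827214 0.17512305]
```

Emit:
play_rows:
  commands:
    - {"dx": 2, "dy": 0, "dz": -3, "rx": -0.05, "ry": 0, "rz": 0, "claw": 1}
    - {"dx": 6, "dy": -0.3, "dz": -6, "rx": -0.12, "ry": 0, "rz": 0, "claw": 1}
    - {"dx": 10, "dy": -0.6, "dz": -9, "rx": -0.2, "ry": 0, "rz": 0, "claw": 1}
    - {"dx": 14, "dy": -0.8, "dz": -10, "rx": -0.28, "ry": 0, "rz": 0, "claw": 1}
    - {"dx": 18, "dy": -1, "dz": -10, "rx": -0.36, "ry": 0, "rz": 0, "claw": 1}

```text
time: 9.9
tool_pos: [0.5517, -0.1495, 0.23]
tool_rot: [0.121, 0.668, 0.722, 0.133]
contact_force: [0.1, -0.2, -3.3]
gripper_width: 0.238
```

```bash
python3 - <<'E'
from h import *
st();delta(bed(82,32,120),RS)
E
```

```text
t 9.90 tcp bed [ 124.1 -268.1  159.1] world [ 0.5517 -0.1495  0.23  ] F bed [-1.6 -0.2 -2.9] w 0.238 q [-0.5  -0.34  1.95  0.21  1.23 -0.62]
t 9.90 d(cm) [30.   -3.57  4.59] rot [-0.162 -0.001 -0.002] F [ 0.1 -0.2 -3.3] w 0.238
```

Emit:
play_rows:
  commands:
    - {"dx": 4, "dy": -1.5, "dz": 0, "rx": -0.08, "ry": 0, "rz": 0, "claw": 1}
    - {"dx": 8, "dy": -3, "dz": 0, "rx": -0.16, "ry": 0, "rz": 0, "claw": 1}
    - {"dx": 12.5, "dy": -3.6, "dz": 0, "rx": -0.162, "ry": 0, "rz": 0, "claw": 1}
    - {"dx": 17, "dy": -3.6, "dz": 0, "rx": -0.162, "ry": 0, "rz": 0, "claw": 1}
    - {"dx": 21.5, "dy": -3.6, "dz": 0.5, "rx": -0.162, "ry": 0, "rz": 0, "claw": 1}

```text
time: 10.4
tool_pos: [0.5016, 0.0636, 0.2131]
tool_rot: [0.175, 0.656, 0.709, 0.191]
contact_force: [0.8, -0.1, -3.3]
gripper_width: 0.237
```

```bash
python3 - <<'E'
from h import *
st();delta(bed(82,32,75),RS)
E
```

```text
t 10.40 tcp bed [ 87.2 -51.6 160.9] world [0.5016 0.0636 0.2131] F bed [-1.  -0.2 -3.2] w 0.237 q [-0.07 -0.68  2.24  0.09  1.06 -0.17]
t 10.40 d(cm) [ 8.36 -0.55  8.59] rot [ 0.001 -0.001 -0.003] F [ 0.8 -0.1 -3.3] w 0.237
```

Emit:
play_rows:
  commands:
    - {"dx": 4, "dy": -0.2, "dz": 1, "rx": 0, "ry": 0, "rz": 0, "claw": 1}
    - {"dx": 7, "dy": -0.5, "dz": 3, "rx": 0, "ry": 0, "rz": 0, "claw": 1}
    - {"dx": 8.4, "dy": -0.55, "dz": 5.5, "rx": 0, "ry": 0, "rz": 0, "claw": 1}
    - {"dx": 8.4, "dy": -0.55, "dz": 7.5, "rx": 0, "ry": 0, "rz": 0, "claw": 1}
    - {"dx": 8.4, "dy": -0.55, "dz": 8, "rx": 0, "ry": 0, "rz": 0, "claw": 1}

```text
time: 10.9
tool_pos: [0.5278, 0.1507, 0.137]
tool_rot: [0.173, 0.656, 0.71, 0.188]
contact_force: [-0.5, 0.3, -4.2]
gripper_width: 0.239
```

```bash
python3 - <<'E'
from h import *
f=grab_frame("side");st();cv2.imwrite("pics/side13full.png",f);crop(f,280,110,390,240,4.6,f"pics/side13.png")
f=grab_frame("top");cv2.imwrite("pics/top13full.png",f);crop(f,210,110,350,230,5,f"pics/top13.png")
delta(bed(82,32,30),RS)
E
```

```text
t 10.95 tcp bed [78.6 32.6 78.8] world [0.5283 0.1503 0.1378] F bed [-3.3  0.1 -4.4] w 0.235 q [ 0.17 -0.45  2.22 -0.05  0.85  0.11]
t 11.00 d(cm) [-0.03  0.21  5.  ] rot [-0.003 -0.001 -0.003] F [ 0.4 -0.7 -3.6] w 0.239
```

View pics/side13.png

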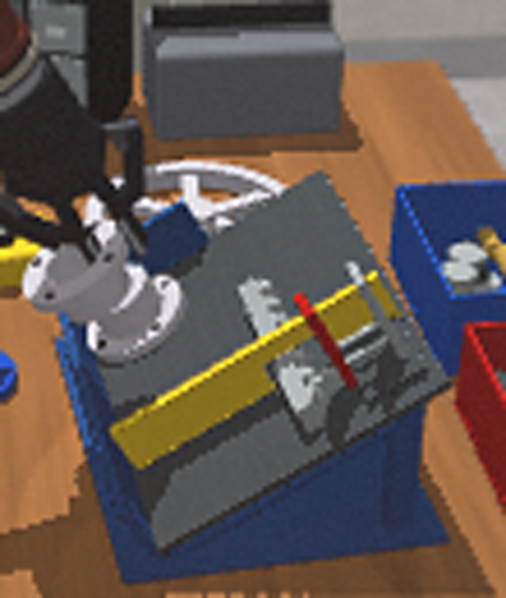

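View pics/top13.png

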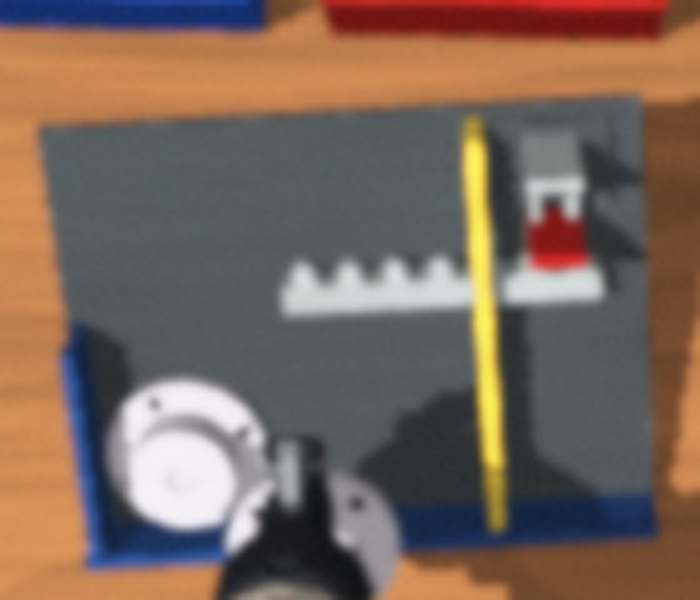

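```bash
cat >> h.py <<'E'
def circ(img,n,x,y,z,r,col=(0,255,0)):
    a=np.linspace(0,2*np.pi,73); p=proj(n,[bed(x+r*np.cos(t),y+r*np.sin(t),z) for t in a])
    cv2.polylines(img,[np.round(p*16).astype(np.int32)],True,col,1,cv2.LINE_AA,4)
E
python3 - <<'E'
from h import *
for n,c,s in(("top",(210,110,350,230),5),("side",(280,110,390,240),4.6)):
    im=cv2.imread(f"pics/{n}13full.png"); circ(im,n,44,31.5,78.8+54.2,45); circ(im,n,45,111,10,45,(0,0,255)); crop(im,*c,s,f"pics/{n}13o.png")
a=cv2.imread("pics/top13o.png");b=cv2.imread("pics/side13o.png")
print(a.shape,b.shape); b=cv2.resize(b[:460],None,fx=.8,fy=.8);a=cv2.resize(a,None,fx=.55,fy=.55)
h=max(a.shape[0],b.shape[0]); o=np.zeros((h,a.shape[1]+b.shape[1],3),np.uint8);o[:a.shape[0],:a.shape[1]]=a;o[:b.shape[0],a.shape[1]:]=b;cv2.imwrite("pics/13o.png",o)
E
```

```text
(600, 700, 3) (598, 506, 3)
```

View pics/13o.png

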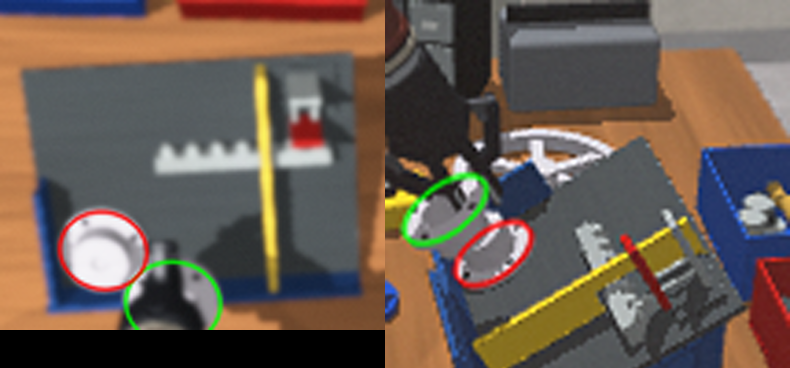

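The predicted green (held flange) and red (rack flange) circles match both views. Descend.

```bash
python3 - <<'E'
from h import *
delta(bed(82.5,31.5,-6),RS)
E
```

```text
t 11.00 d(cm) [-0.08  0.27  8.6 ] rot [-0.003 -0.001 -0.003] F [ 0.4 -0.7 -3.6] w 0.239
```

Emit:
play_rows:
  commands:
    - {"dx": -0.08, "dy": 0.27, "dz": 2, "rx": -0.003, "ry": 0, "rz": -0.003, "claw": 1}
    - {"dx": -0.08, "dy": 0.27, "dz": 4.5, "rx": -0.003, "ry": 0, "rz": -0.003, "claw": 1}
    - {"dx": -0.08, "dy": 0.27, "dz": 6.5, "rx": -0.003, "ry": 0, "rz": -0.003, "claw": 1}
    - {"dx": -0.08, "dy": 0.27, "dz": 8, "rx": -0.003, "ry": 0, "rz": -0.003, "claw": 1}
    - {"dx": -0.08, "dy": 0.27, "dz": 8.6, "rx": -0.003, "ry": 0, "rz": -0.003, "claw": 1}

```text
time: 11.5
tool_pos: [0.5742, 0.1521, 0.0661]
tool_rot: [0.175, 0.656, 0.709, 0.19]
contact_force: [-0.3, -0.5, -4.7]
gripper_width: 0.238
```

Emit:
play_rows:
  commands:
    - {"dx": 0, "dy": 0, "dz": 0, "rx": 0, "ry": 0, "rz": 0, "claw": 1}

```text
time: 11.6
tool_pos: [0.5743, 0.1516, 0.0664]
tool_rot: [0.175, 0.656, 0.709, 0.19]
contact_force: [-0.2, -0.0, -4.2]
gripper_width: 0.237
```

```bash
python3 - <<'E'
from h import *
st();delta(bed(82.5,31.5,-14),RS)
E
```

```text
t 11.60 tcp bed [82.6 30.2 -6. ] world [0.5743 0.1516 0.0664] F bed [-2.3 -0.  -3.6] w 0.237 q [ 0.15 -0.22  2.18 -0.06  0.66  0.11]
t 11.60 d(cm) [ 0.13 -0.01  0.8 ] rot [-0.001  0.001 -0.002] F [-0.2 -0.  -4.2] w 0.237
```

Emit:
play_rows:
  commands:
    - {"dx": 0.1, "dy": 0, "dz": 0.3, "rx": 0, "ry": 0, "rz": 0, "claw": 1}
    - {"dx": 0.1, "dy": 0, "dz": 0.6, "rx": 0, "ry": 0, "rz": 0, "claw": 1}
    - {"dx": 0.1, "dy": 0, "dz": 0.8, "rx": 0, "ry": 0, "rz": 0, "claw": 1}
    - {"dx": 0.1, "dy": 0, "dz": 0.8, "rx": 0, "ry": 0, "rz": 0, "claw": 1}

```text
time: 12.0
tool_pos: [0.579, 0.153, 0.0614]
tool_rot: [0.176, 0.656, 0.709, 0.19]
contact_force: [-4.9, -2.8, 4.9]
gripper_width: 0.24
```

```bash
python3 - <<'E'
from h import *
f=grab_frame("side");st();cv2.imwrite("pics/side14full.png",f);crop(f,280,110,390,240,4.6,f"pics/side14.png")
E
```

```text
t 12.05 tcp bed [ 84.4  31.2 -12.6] world [0.579  0.153  0.0614] F bed [-2.2 -1.   6.6] w 0.243 q [ 0.15 -0.2   2.17 -0.06  0.65  0.12]
```

View pics/side14.png

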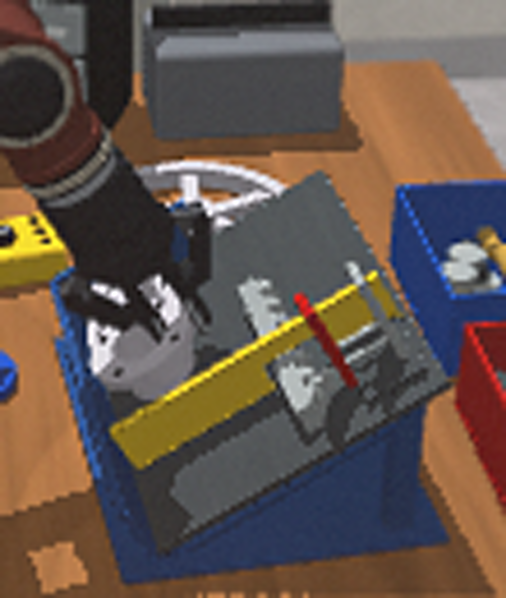

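It has landed at z = −12.6, close to the expected −14, with about 10 N on the bed. Now nudge it down to the lip and along the row against the other flange.

Emit:
play_rows:
  commands:
    - {"dx": 0.2, "dy": -0.2, "dz": 0, "rx": 0, "ry": 0, "rz": 0, "claw": 1}
    - {"dx": 0.4, "dy": -0.35, "dz": 0, "rx": 0, "ry": 0, "rz": 0, "claw": 1}
    - {"dx": 0.6, "dy": -0.35, "dz": 0, "rx": 0, "ry": 0, "rz": 0, "claw": 1}
    - {"dx": 0.8, "dy": -0.35, "dz": 0, "rx": 0, "ry": 0, "rz": 0, "claw": 1}
    - {"dx": 0.9, "dy": -0.35, "dz": 0, "rx": 0, "ry": 0, "rz": 0, "claw": 1}

```text
time: 12.55
tool_pos: [0.5756, 0.1617, 0.0601]
tool_rot: [0.176, 0.656, 0.709, 0.19]
contact_force: [-2.3, -5.1, 2.2]
gripper_width: 0.237
```

```bash
python3 - <<'E'
from h import *
st()
f=grab_frame("side");cv2.imwrite("pics/side15full.png",f);crop(f,280,110,390,240,4.6,f"pics/side15.png")
f=grab_frame("top");cv2.imwrite("pics/top15full.png",f);crop(f,210,110,350,230,5,f"pics/top15.png")
E
```

```text
t 12.55 tcp bed [ 81.3  40.2 -12.4] world [0.5756 0.1617 0.0601] F bed [-1.2 -4.9  3.3] w 0.237 q [ 0.17 -0.19  2.17 -0.08  0.64  0.15]
```

View pics/side15.png

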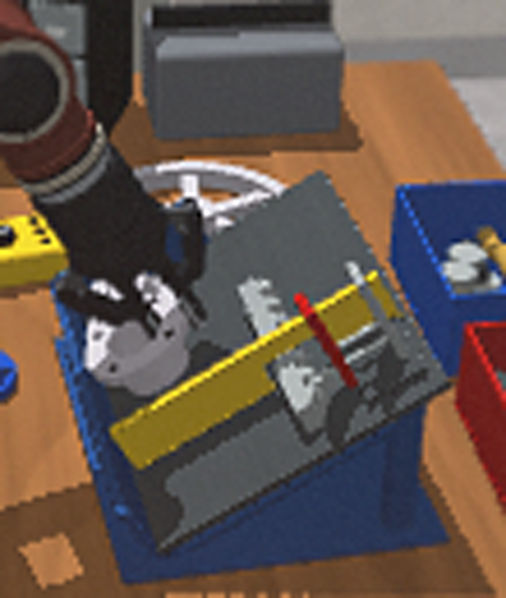

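View pics/top15.png

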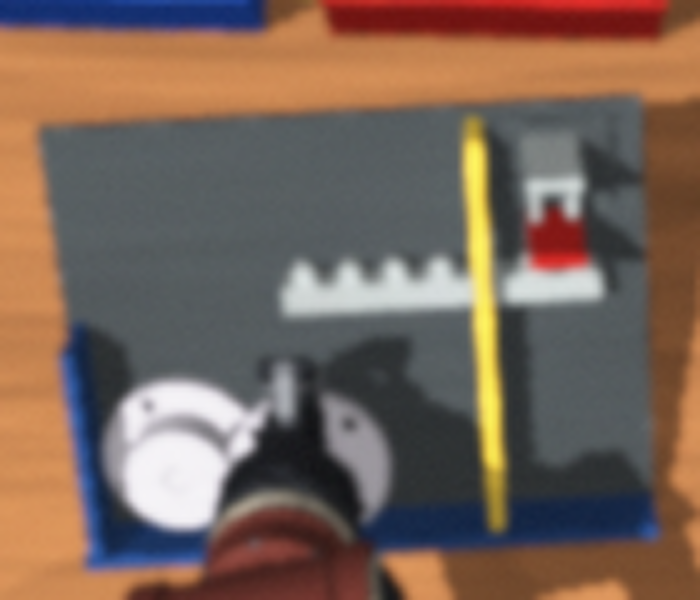

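The flange sits flat in the rack, pushing on its neighbour (Fy −5 N), and the brims overlap at (245,430) in the top crop. Release and retreat.

Emit:
play_rows:
  commands:
    - {"dx": 0, "dy": 0, "dz": 0, "rx": 0, "ry": 0, "rz": 0, "claw": 0.75}
    - {"dx": 0, "dy": 0, "dz": 0, "rx": 0, "ry": 0, "rz": 0, "claw": 0.5}
    - {"dx": 0, "dy": 0, "dz": 0, "rx": 0, "ry": 0, "rz": 0, "claw": 0.5}
    - {"dx": 0, "dy": 0, "dz": 0, "rx": 0, "ry": 0, "rz": 0, "claw": 0.5}

```text
time: 13.05
tool_pos: [0.5758, 0.1621, 0.0603]
tool_rot: [0.176, 0.656, 0.709, 0.191]
contact_force: [-0.4, 0.0, 0.3]
gripper_width: 0.504
```

Emit:
play_rows:
  commands:
    - {"dx": 0, "dy": 0, "dz": -1, "rx": 0, "ry": 0, "rz": 0, "claw": 0.5}
    - {"dx": 0, "dy": 0, "dz": -3, "rx": 0, "ry": 0, "rz": 0, "claw": 0.5}
    - {"dx": 0, "dy": 0, "dz": -6, "rx": 0, "ry": 0, "rz": 0, "claw": 0.5}
    - {"dx": 0, "dy": 0, "dz": -10, "rx": 0, "ry": 0, "rz": 0, "claw": 0.5}
    - {"dx": 0, "dy": 0, "dz": -13, "rx": 0, "ry": 0, "rz": 0, "claw": 0.3}

```text
time: 13.55
tool_pos: [0.5102, 0.1571, 0.1755]
tool_rot: [0.177, 0.655, 0.709, 0.192]
contact_force: [-0.8, -0.6, 0.8]
gripper_width: 0.656
```

```bash
python3 - <<'E'
from h import *
st();delta(bed(208.5,-104,130),RS)
f=grab_frame("side");cv2.imwrite("pics/side16full.png",f);crop(f,280,110,390,240,4.6,f"pics/side16.png")
E
```

```text
t 13.55 tcp bed [ 82.3  40.9 120.3] world [0.5102 0.1571 0.1755] F bed [-0.3 -0.6  1.1] w 0.656 q [ 0.19 -0.54  2.22 -0.07  0.94  0.14]
t 13.55 d(cm) [-14.46  12.66  -0.92] rot [ 0.004 -0.    -0.002] F [-0.8 -0.6  0.8] w 0.656
```

View pics/side16.png

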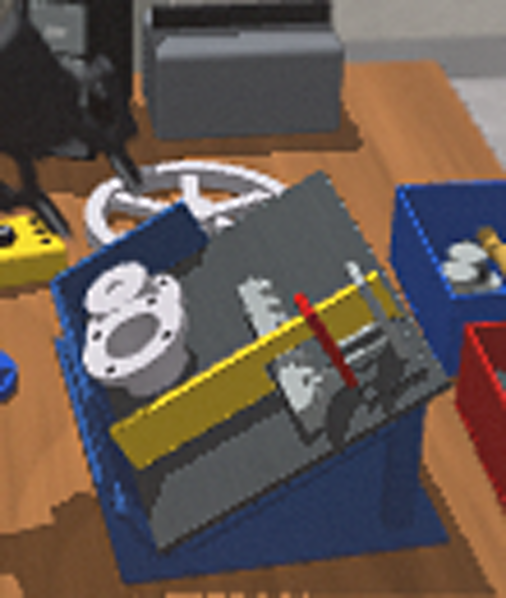

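The flange is crown-down at (135,335) in the side crop, tight against the other. Now go back to the grip.

Emit:
play_rows:
  commands:
    - {"dx": -3, "dy": 3, "dz": -2, "rx": 0, "ry": 0, "rz": 0, "claw": 0}
    - {"dx": -7, "dy": 6, "dz": -2, "rx": 0, "ry": 0, "rz": 0, "claw": 0}
    - {"dx": -11, "dy": 9.5, "dz": -2, "rx": 0, "ry": 0, "rz": 0, "claw": 0}
    - {"dx": -14.5, "dy": 12.7, "dz": -1, "rx": 0, "ry": 0, "rz": 0, "claw": 0}
    - {"dx": -14.5, "dy": 12.7, "dz": -1, "rx": 0, "ry": 0, "rz": 0, "claw": 0}

```text
time: 14.1
tool_pos: [0.6298, 0.0173, 0.2572]
tool_rot: [0.181, 0.656, 0.706, 0.196]
contact_force: [-0.5, -0.4, 0.4]
gripper_width: 1.0
```

Emit:
play_rows:
  commands:
    - {"dx": 0, "dy": 0, "dz": 0, "rx": 0, "ry": 0, "rz": 0, "claw": 0}

```text
time: 14.2
tool_pos: [0.63, 0.0164, 0.2573]
tool_rot: [0.181, 0.657, 0.706, 0.196]
contact_force: [-0.5, -0.3, -0.4]
gripper_width: 0.999
```

```bash
python3 - <<'E'
from h import *
st();delta(bed(208.5,-103.5,19),RS)
f=grab_frame("top");cv2.imwrite("pics/top17full.png",f);crop(f,210,110,350,230,5,f"pics/top17.png")
E
```

```text
t 14.20 tcp bed [ 216.8 -109.   137. ] world [0.63   0.0164 0.2573] F bed [-0.7 -0.2 -0. ] w 0.999 q [-0.15 -0.34  1.94  0.13  1.01 -0.26]
t 14.20 d(cm) [ 0.57 -1.02 11.79] rot [ 0.015  0.002 -0.007] F [-0.5 -0.3 -0.4] w 0.999
```

View pics/top17.png

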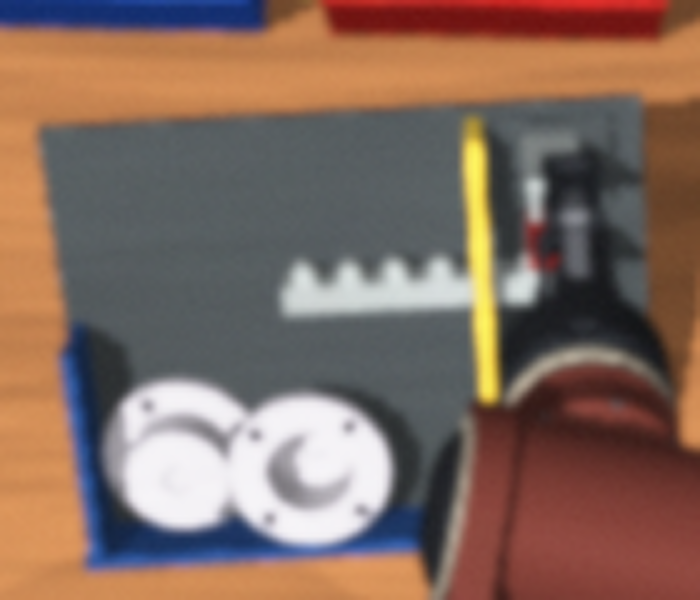

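Top view: the new flange's brim is centred at (312,467), overlapping the crown-up one at (183,470). Descend on the grip.

```bash
python3 - <<'E'
from h import *
T=lambda x,y:(210+x/5-.5,110+y/5-.5)
print(tobed(onplane("top",*T(312,467),bed(0,0,40),zb)),tobed(onplane("top",*T(230,467),bed(0,0,40),zb)),tobed(onplane("top",*T(395,467),bed(0,0,40),zb)))
print(tobed(onplane("top",*T(180,480),bed(0,0,40),zb)))
E
```

```text
[48.682173   37.90425032 40.        ] [51.74344432 83.62129842 40.        ] [45.5743482  -8.51100053 40.        ]
[ 45.49711532 112.41571339  40.        ]
```

Emit:
play_rows:
  commands:
    - {"dx": 0.57, "dy": -1.02, "dz": 0.5, "rx": 0.015, "ry": 0.002, "rz": -0.007, "claw": 0}
    - {"dx": 0.57, "dy": -1.02, "dz": 3, "rx": 0.015, "ry": 0.002, "rz": -0.007, "claw": 0}
    - {"dx": 0.57, "dy": -1.02, "dz": 5, "rx": 0.015, "ry": 0.002, "rz": -0.007, "claw": 0}
    - {"dx": 0.57, "dy": -1.02, "dz": 5, "rx": 0.015, "ry": 0.002, "rz": -0.007, "claw": 0}

```text
time: 14.65
tool_pos: [0.6437, 0.0258, 0.2046]
tool_rot: [0.173, 0.655, 0.711, 0.189]
contact_force: [-0.6, 0.3, -1.2]
gripper_width: 1.004
```

```bash
python3 - <<'E'
from h import *
st();delta(bed(208.5,-103.5,19),RS)
E
```

```text
t 14.65 tcp bed [ 203.  -100.7   84.2] world [0.6437 0.0258 0.2046] F bed [-1.1  0.4 -0.8] w 1.004 q [-0.13 -0.25  1.96  0.13  0.93 -0.26]
t 14.65 d(cm) [-0.29  0.59  6.52] rot [-0.006 -0.002  0.002] F [-0.6  0.3 -1.2] w 1.004
```

Emit:
play_rows:
  commands:
    - {"dx": -0.29, "dy": 0.59, "dz": 0.5, "rx": -0.006, "ry": 0, "rz": 0.002, "claw": 0}
    - {"dx": -0.29, "dy": 0.59, "dz": 2.5, "rx": -0.006, "ry": 0, "rz": 0.002, "claw": 0}
    - {"dx": -0.29, "dy": 0.59, "dz": 4.5, "rx": -0.006, "ry": 0, "rz": 0.002, "claw": 0}
    - {"dx": -0.29, "dy": 0.59, "dz": 6, "rx": -0.006, "ry": 0, "rz": 0.002, "claw": 0}
    - {"dx": -0.29, "dy": 0.59, "dz": 6.5, "rx": -0.006, "ry": 0, "rz": 0.002, "claw": 0}

```text
time: 15.15
tool_pos: [0.6806, 0.0266, 0.1499]
tool_rot: [0.174, 0.655, 0.71, 0.191]
contact_force: [-0.9, 0.1, -0.5]
gripper_width: 1.0
```

Emit:
play_rows:
  commands:
    - {"dx": 0, "dy": 0, "dz": 0, "rx": 0, "ry": 0, "rz": 0, "claw": 0}

```text
time: 15.25
tool_pos: [0.6805, 0.027, 0.15]
tool_rot: [0.174, 0.655, 0.711, 0.191]
contact_force: [0.8, 0.1, 0.3]
gripper_width: 0.996
```

```bash
python3 - <<'E'
from h import *
st();delta(bed(208.5,-103.5,19),RS)
f=grab_frame("side");cv2.imwrite("pics/side18full.png",f);crop(f,310,110,400,210,6,f"pics/side18.png")
E
```

```text
t 15.25 tcp bed [ 207.5 -102.5   18.5] world [0.6805 0.027  0.15  ] F bed [ 0.9  0.1 -0.1] w 0.996 q [-0.12 -0.11  1.93  0.14  0.81 -0.27]
t 15.25 d(cm) [-0.1   0.1  -0.05] rot [-0.002 -0.003  0.001] F [0.8 0.1 0.3] w 0.996
```

View pics/side18.png

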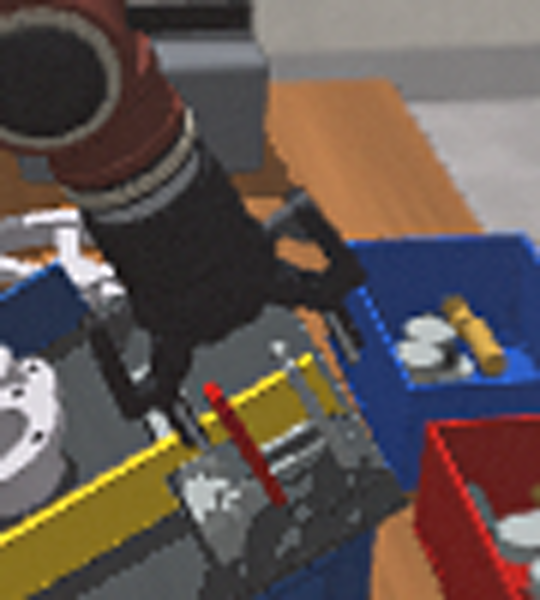

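The fingers straddle both plates, with tips at (195,440) and (350,355). Squeeze.

Emit:
play_rows:
  commands:
    - {"dx": -0.1, "dy": 0.1, "dz": 0, "rx": 0, "ry": 0, "rz": 0, "claw": 0.2}
    - {"dx": -0.1, "dy": 0.1, "dz": 0, "rx": 0, "ry": 0, "rz": 0, "claw": 0.5}
    - {"dx": -0.1, "dy": 0.1, "dz": 0, "rx": 0, "ry": 0, "rz": 0, "claw": 0.75}
    - {"dx": -0.1, "dy": 0.1, "dz": 0, "rx": 0, "ry": 0, "rz": 0, "claw": 0.75}
    - {"dx": -0.1, "dy": 0.1, "dz": 0, "rx": 0, "ry": 0, "rz": 0, "claw": 0.75}

```text
time: 15.8
tool_pos: [0.6803, 0.0261, 0.1507]
tool_rot: [0.173, 0.655, 0.71, 0.19]
contact_force: [-8.7, 0.5, 0.9]
gripper_width: 0.417
```

```bash
python3 - <<'E'
from h import *
st();delta(bed(208.5,-54,19),RS)
E
```

```text
t 15.80 tcp bed [ 207.6 -103.3   19.3] world [0.6803 0.0261 0.1507] F bed [-7.   1.1  5.1] w 0.417 q [-0.12 -0.11  1.93  0.14  0.82 -0.27]
t 15.80 d(cm) [4.93 0.09 0.05] rot [-0.003 -0.004 -0.   ] F [-8.7  0.5  0.9] w 0.417
```

Emit:
play_rows:
  commands:
    - {"dx": 0.5, "dy": 0, "dz": 0, "rx": 0, "ry": 0, "rz": 0, "claw": 0.75}
    - {"dx": 1.5, "dy": 0, "dz": 0, "rx": 0, "ry": 0, "rz": 0, "claw": 0.75}
    - {"dx": 2.7, "dy": 0, "dz": 0, "rx": 0, "ry": 0, "rz": 0, "claw": 0.75}
    - {"dx": 3.9, "dy": 0, "dz": 0, "rx": 0, "ry": 0, "rz": 0, "claw": 0.75}
    - {"dx": 4.6, "dy": 0, "dz": 0, "rx": 0, "ry": 0, "rz": 0, "claw": 0.75}

```text
time: 16.3
tool_pos: [0.6767, 0.0729, 0.1508]
tool_rot: [0.173, 0.655, 0.71, 0.191]
contact_force: [5.1, -0.6, -4.6]
gripper_width: 0.423
```

```bash
python3 - <<'E'
from h import *
st();delta(bed(208,-53.5,19),RS)
f=grab_frame("top");cv2.imwrite("pics/top19full.png",f);crop(f,210,110,350,230,5,f"pics/top19.png")
E
```

```text
t 16.30 tcp bed [207.8 -56.4  19.3] world [0.6767 0.0729 0.1508] F bed [ 2.1 -1.  -6.5] w 0.423 q [-0.03 -0.11  1.93  0.08  0.81 -0.15]
t 16.30 d(cm) [0.29 0.02 0.03] rot [-0.003 -0.004 -0.001] F [ 5.1 -0.6 -4.6] w 0.423
```

View pics/top19.png

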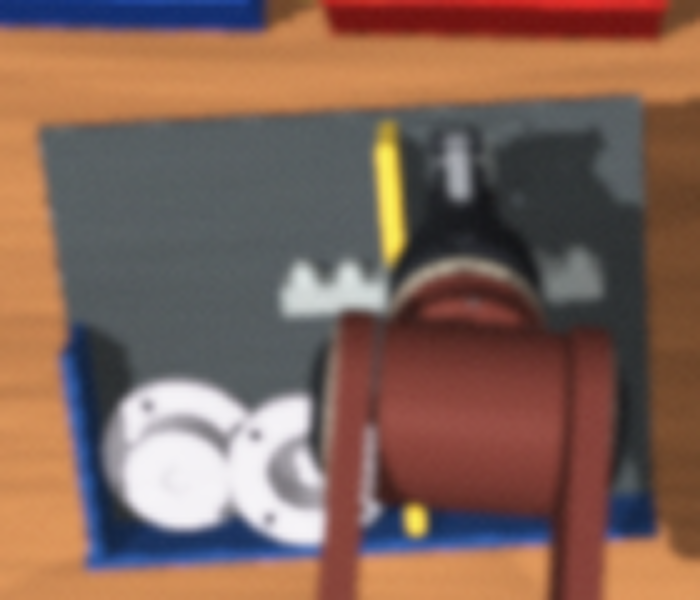

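Emit:
play_rows:
  commands:
    - {"dx": 0.2, "dy": 0, "dz": 0, "rx": 0, "ry": 0, "rz": 0, "claw": 0.75}
    - {"dx": 0.28, "dy": 0, "dz": 0, "rx": 0, "ry": 0, "rz": 0, "claw": 0.75}
    - {"dx": 0.28, "dy": 0, "dz": 0, "rx": 0, "ry": 0, "rz": 0, "claw": 0.75}

```text
time: 16.65
tool_pos: [0.6764, 0.077, 0.1508]
tool_rot: [0.173, 0.655, 0.71, 0.191]
contact_force: [4.0, 0.4, -4.2]
gripper_width: 0.417
```

```bash
python3 - <<'E'
from h import *
st();
f=grab_frame("top");cv2.imwrite("pics/top20full.png",f)
for f in("top7full","top17full","top20full"):
    im=cv2.imread(f"pics/{f}.png"); hsv=cv2.cvtColor(im,cv2.COLOR_BGR2HSV)
    m=(abs(hsv[...,0].astype(int)-26)<7)&(hsv[...,1]>150)&(hsv[...,2]>200)
    m[:, :255]=0; m[:,345:]=0; m[:138]=0;m[160:]=0
    ys,xs=np.nonzero(m); P=np.array([tobed(onplane("top",x,y,bed(0,0,45),zb)) for x,y in zip(xs,ys)])
    print(f,len(xs),P[:,1].mean())
E
```

```text
t 16.65 tcp bed [207.8 -52.2  19.3] world [0.6764 0.077  0.1508] F bed [ 1.4  0.1 -5.6] w 0.417 q [-0.02 -0.11  1.93  0.08  0.81 -0.14]
top7full 68 -64.9518165169369
top17full 67 -64.8855150265049
top20full 66 -13.99152861057857
```

The fence moved 50.9 mm, about 1 mm past notch 3. Ease back 1 mm, release and retreat.

Emit:
play_rows:
  commands:
    - {"dx": -0.1, "dy": 0, "dz": 0, "rx": 0, "ry": 0, "rz": 0, "claw": 0.75}
    - {"dx": -0.1, "dy": 0, "dz": 0, "rx": 0, "ry": 0, "rz": 0, "claw": 0.5}
    - {"dx": -0.1, "dy": 0, "dz": 0, "rx": 0, "ry": 0, "rz": 0, "claw": 0.25}
    - {"dx": -0.1, "dy": 0, "dz": 0, "rx": 0, "ry": 0, "rz": 0, "claw": 0}
    - {"dx": -0.1, "dy": 0, "dz": 0, "rx": 0, "ry": 0, "rz": 0, "claw": 0}

```text
time: 17.2
tool_pos: [0.6779, 0.0758, 0.153]
tool_rot: [0.174, 0.655, 0.71, 0.193]
contact_force: [0.8, -0.5, 1.0]
gripper_width: 0.973
```

Emit:
play_rows:
  commands:
    - {"dx": 0, "dy": 0, "dz": 0, "rx": 0, "ry": 0, "rz": 0, "claw": 0}
    - {"dx": 0, "dy": 0, "dz": -3, "rx": 0, "ry": 0, "rz": 0, "claw": 0}
    - {"dx": 0, "dy": 0, "dz": -7, "rx": 0, "ry": 0, "rz": 0, "claw": 0}
    - {"dx": 0, "dy": 0, "dz": -11, "rx": 0, "ry": 0, "rz": 0, "claw": 0}
    - {"dx": 0, "dy": 0, "dz": -16, "rx": 0, "ry": 0, "rz": 0, "claw": 0}

```text
time: 17.7
tool_pos: [0.5971, 0.0684, 0.2926]
tool_rot: [0.174, 0.655, 0.71, 0.192]
contact_force: [0.4, -0.2, -0.5]
gripper_width: 0.998
```

```bash
python3 - <<'E'
from h import *
st();delta([.45,-.30,.32],RS)
E
```

```text
t 17.70 tcp bed [209.7 -54.5 181.9] world [0.5971 0.0684 0.2926] F bed [ 0.1 -0.2 -0.6] w 0.998 q [-0.04 -0.42  1.94  0.08  1.1  -0.14]
t 17.70 d(cm) [-35.5  -13.85 -11.37] rot [ 0.002 -0.005 -0.   ] F [ 0.4 -0.2 -0.5] w 0.998
```

Swing the arm clear so both cameras see the rack.

Emit:
play_rows:
  commands:
    - {"dx": -3, "dy": 0, "dz": -3, "rx": 0, "ry": 0, "rz": 0, "claw": 0}
    - {"dx": -7, "dy": -1, "dz": -6, "rx": 0, "ry": 0, "rz": 0, "claw": 0}
    - {"dx": -11.5, "dy": -2, "dz": -6, "rx": 0, "ry": 0, "rz": 0, "claw": 0}
    - {"dx": -16, "dy": -3, "dz": -6, "rx": 0, "ry": 0, "rz": 0, "claw": 0}
    - {"dx": -20, "dy": -4, "dz": -6, "rx": 0, "ry": 0, "rz": 0, "claw": 0}

```text
time: 18.2
tool_pos: [0.549, -0.1387, 0.3261]
tool_rot: [0.177, 0.654, 0.71, 0.193]
contact_force: [1.1, -0.7, -1.0]
gripper_width: 0.994
```

Emit:
play_rows:
  commands:
    - {"dx": -4, "dy": 0, "dz": 0, "rx": 0, "ry": 0, "rz": 0, "claw": 0}
    - {"dx": -8, "dy": 0, "dz": 0, "rx": 0, "ry": 0, "rz": 0, "claw": 0}
    - {"dx": -12, "dy": 0, "dz": 0, "rx": 0, "ry": 0, "rz": 0, "claw": 0}
    - {"dx": -13, "dy": 0, "dz": 0, "rx": 0, "ry": 0, "rz": 0, "claw": 0}
    - {"dx": -13, "dy": 0, "dz": 0, "rx": 0, "ry": 0, "rz": 0, "claw": 0}

```text
time: 18.7
tool_pos: [0.5597, -0.2699, 0.3265]
tool_rot: [0.177, 0.655, 0.709, 0.193]
contact_force: [0.3, -0.4, -0.7]
gripper_width: 1.003
```

```bash
python3 - <<'E'
from h import *
st()
f=grab_frame("side");cv2.imwrite("pics/side21full.png",f);crop(f,280,130,390,240,5.4,f"pics/side21.png")
f=grab_frame("top");cv2.imwrite("pics/top21full.png",f);crop(f,210,110,350,230,5,f"pics/top21.png")
im=f; hsv=cv2.cvtColor(im,cv2.COLOR_BGR2HSV)
m=(abs(hsv[...,0].astype(int)-26)<7)&(hsv[...,1]>150)&(hsv[...,2]>200)
m[:, :255]=0; m[:,345:]=0; m[:138]=0;m[215:]=0
ys,xs=np.nonzero(m); P=np.array([tobed(onplane("top",x,y,bed(0,0,45),zb)) for x,y in zip(xs,ys)])
print(len(xs),P[:,1].mean(),'travel',60.96-P[:,1].mean())
m=((hsv[...,0]<8)|(hsv[...,0]>172))&(hsv[...,1]>170)&(hsv[...,2]>170); m[:140]=0;m[175:]=0;m[:,280:330]&=True;m[:,:280]=0;m[:,330:]=0
ys,xs=np.nonzero(m); print('red',len(xs),tobed(onplane("top",xs.mean(),ys.mean(),bed(0,0,85),zb)))
E
```

```text
t 18.70 tcp bed [ 170.9 -388.8  243.5] world [ 0.5597 -0.2699  0.3265] F bed [-0.2 -0.4 -0.8] w 1.003 q [-0.76 -0.31  1.8   0.4   1.29 -0.88]
230 -15.0410326354388 travel 76.0010326354388
red 19 [182.17944343 -56.15164775  85.        ]
```

View pics/side21.png

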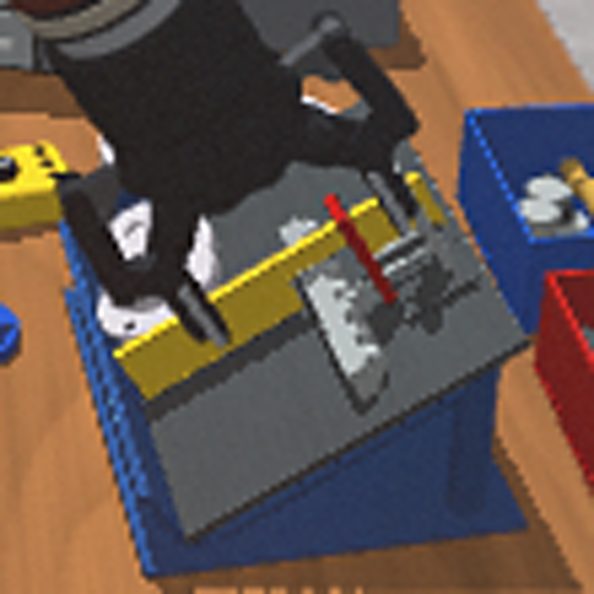

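View pics/top21.png

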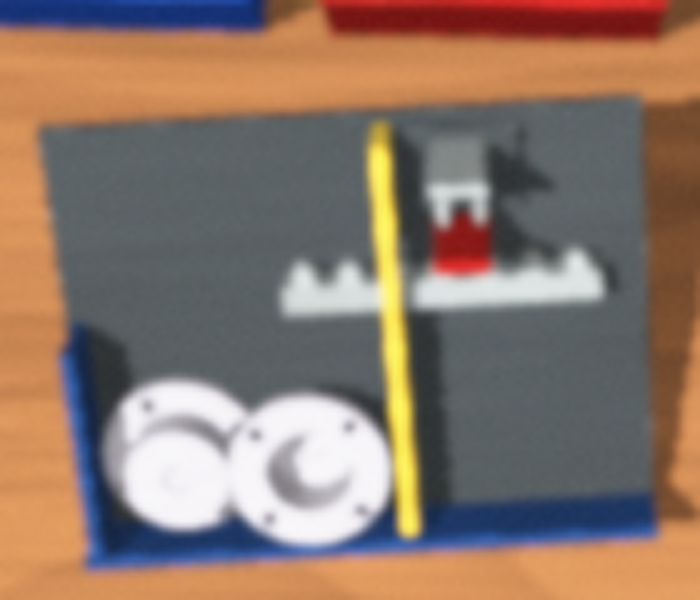

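View pics/side21full.png

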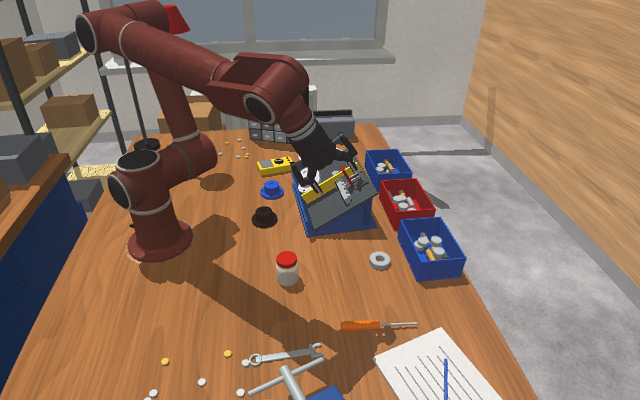

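Top view: the fence is at (385–410, 130–535) with 76.0 mm of travel, so notch 3. The red plate is back at its rest x (182 against 181.8 at the start), so it is latched. The pair overlaps at (240,440) just inside the fence. The jar, bearing, driver, spanner and meter are undisturbed. Handing in.

```bash
python3 - <<'E'
from plant import ticket
print(ticket.job_done())
E
```

```text
the job is handed in; nothing more can be done
None
```

The job is done and handed in at 18.8 s of the 58 s allowed. No verdict was reported.

**What I did:** I squeezed the trigger, slid the fence out to notch 5 and let it latch. I then set the bench flange crown-down against the lip, its brim overlapping the crown-up flange. Finally I squeezed again, slid the fence in to notch 3, let it latch and moved the arm clear.

**Checks that passed:**
- **Fence at notch 5:** it measured 125.5 mm of travel before I placed the flange.
- **Fence at notch 3:** it measured 76.0 mm at the end against a nominal 75 mm, which is within the play.
- **Trigger:** the plate was back at its rest position both times, so the pawl had latched.
- **Flanges:** the axes are about 74–75 mm apart, which is as close as they can come, and the new flange sits flat.
- **Forces and loose things:** the highest wrist force I saw was about 20 N, at the fence's end stop. The loose things looked untouched in the final pictures.

**Check that disagreed:** the pictures showed the fingertips about 30 mm behind the reported TCP along the tool axis (about 40 mm with the jaws open). The lack of contact force with the TCP reported below the bench agreed with this. I set the grasp depths by sight and force instead, and both grasps and the placing worked.

**Not confirmed from the side:** the gripper hid most of the flange pair in the last side picture, so the final check of the pair rests on the top view.

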